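# Crack-check a cylinder sleeve with a right-angle probe

### The arm

A 6-joint arm with a two-finger parallel gripper is mounted at the origin on the work surface. World frame = base frame: x ahead of the robot, y to its left, z up, the work surface at z = 0. Lengths are in mm, angles in rad, forces in N, time in s.
With the tool pointing down it reaches from about 400 to 825 mm from the base axis. Payload 7 kg.
Tool frame: the origin (TCP) lies midway between the tips of the shut fingers; the grasp point (between the pads) lies 19 mm behind it (arm.grip_depth is the distance from the TCP to the grasp point, in mm); z points along the fingers, y is the line along which they close (so a half turn about z gives the same grasp; the last joint's range is limited). The gripper opens to 85 mm and grips with 20 to 120 N. Pads are 22 mm wide; open, the fingers measure 114 mm over their backs; the gripper's body (76 mm by 85 mm) begins 54 mm behind the grasp point. The pads swing forward as they close: fully open they stand 13 mm farther back than shut.
Start: joints at [1.617, 0.359, 0.012, 0, -1.224, -0.288], TCP at [161.64, 655.338, 231.302] pointing down, gripper open.
Joint ranges: [-3.07, 3.07], [-1.43, 2.12], [-1.02, 1.25], [-3.03, 1.67], [-3.05, -0], [-3.03, 3.03]. Speed limits (rad/s): [2.39, 2.39, 3.01, 3.14, 3.14, 3.14].

### API

Orientations are given as a unit quaternion [w, x, y, z].
In Python, from cell import arm, viewer, job gives the robot as it stands.
- The arm moves only by the tool apply_moves, never from a script. Its argument "motion" is text: rows parted by semicolons, each of 7 numbers parted by spaces: the shift along the tool's x, y, z in m, then the turn, a rotation vector about the tool's x, y, z in degrees, then the closure, from 0 (fully open) to 1 (shut). In form: dx dy dz rx ry rz claw; .... A call has exactly 8 rows; each row is the pose to reach, as a shift and turn from the pose commanded when the call began, along the tool's axes at that moment; what a row does not reach only later rows make up. A row lasts 1/12 s, in which the tool goes at most 41.7 mm and 7.16 degrees, less where a joint would pass 70% of its speed; a pose out of reach is approached as far as the arm can. A call with a gripper value outside its range is refused whole. The fingers move at their own pace and stop on an object; "force" is the grip in N (left out, the last holds). Time passes only in rows, so rows that repeat a pose let the fingers close, or fill a call up. It gives the time, the measured TCP pose, the force, the opening and the grip force at its end, in the units of the state.
- arm.get_state(): the state, without advancing time (a new reading comes with each control period).
- viewer.snapshot(name): name is "scene" or "top"; returns a dict with "image" (420x560x3 uint8, red, green, blue), "mtx" (3x3 intrinsics, pixels), "k1" (the pictures are not rectified: a ray, as slopes to the right and down, at radius r is drawn at 1 + k1 r^2 times it, then the intrinsics apply), "R" (3x3) and "t" (3): a world point X has camera coordinates R X + t. Camera axes: x right, y down, z forward; pixel columns grow to the right and rows downward; lengths in mm; the calibration is good to about 2 mm. A picture is of the moment at which its call begins. There is no depth.
- job.close_job(): hands the job in; it is judged then, once.
The state is a dict: "clock": time; "joint_positions": joint angles; "qvel": joint speeds; "joint_efforts": joint torques, N m; "tcp_pos": TCP position; "ee_rot": TCP orientation; "force": force on the tool from outside, world axes, zero at the start; "torque": the same for the moment, N m; "opening": finger opening in mm; "grip_force": force on a finger pad.
Only numpy, scipy, OpenCV 4.12 (cv2) and the standard library are available. Lean on these libraries where they do the work, as an engineer would, in place of code of your own. Each camera call takes 0.05 s, during which the arm holds its last target. There are 200 camera calls.

### The job

Lay the upright steel sleeve on its side in the green V-cradle and let go of it. Then take the orange right-angle probe and press its spring-loaded tip lightly, until the tip is visibly pushed in, first on the blue disc of the aluminium reference block, then on the sleeve's red band, then on its yellow band. Finally lay the probe back level in both forks of its blue rest; set things down gently without dropping them, do not ram the probe, and leave everything else on the bench where it stands.

Things in the scene. Friction and masses are not known exactly. Their poses are not given: they have to be found in the camera images.
- sleeve: Steel sleeve, closed cylinder 44 mm diameter, 130 mm long, about 0.6 kg, starts standing upright on the bench. Origin at the centre of the end face near the red band, z axis along the sleeve to the yellow end. Painted all round: red band z = 10 to 30 mm, yellow band z = 100 to 120 mm; grip the bare steel between. May lie in the cradle either way round.
- sleeve_mid (a point): Point on the sleeve's axis at mid length (65 mm from either end).
- sleeve_red (a point): Point on the sleeve's axis in the middle of the red band; the surface to touch is 22 mm from it.
- sleeve_yellow (a point): Point on the sleeve's axis in the middle of the yellow band; the surface to touch is 22 mm from it.
- cradle: Green cradle fixed to the bench: base plate 110 (x) by 90 (y) by 12 mm with two upright 90-degree vees, each 16 mm thick and 60 mm wide, at x = -42 and +42 mm, leaving a 68 mm gap for the fingers. Vee arms rise to 74 mm above the bench. Origin on the bench under its centre; the sleeve lies along its x axis.
- cradle_seat (a point): Where the middle of the sleeve's axis lies when the sleeve is seated in both vees: 75 mm above the bench over the cradle's origin.
- probe: Right-angle probe, 0.23 kg: orange handle 150 (x) by 24 (y) by 26 mm (z from 0 to 26 mm), origin at the centre of its underside; at x = +63 mm a black round nose (20 mm diameter) goes down to z = -40 mm, and a brass spring tip (9 mm diameter) on to z = -56 mm. Balance point near x = +10 mm. Starts lying level in the rest.
- probe_tip (a point): End of the brass spring tip, the point that touches.
- plunger (a joint): How far the spring tip is pushed into the nose: 0 m out, 0.010 m fully in. Starts to move at about 1.5 N and needs about 3.5 N at 6 mm.
- rest: Blue probe rest fixed to the bench: dark base plate 120 (x) by 80 (y) by 12 mm with two forks, each 12 mm thick, at x = -42 and +42 mm (72 mm gap for the fingers). Fork floors 85 mm above the bench, slots 34 mm wide with flared cheeks up to 111 mm. Origin on the bench under its centre; the handle lies along its x axis, nose outside the forks at either end.
- rest_seat (a point): Where the probe's origin lies when it is in the rest: 85 mm above the bench over the rest's origin.
- block: Aluminium reference block fixed to the bench, 70 by 70 by 40 mm high, with a blue disc 24 mm in diameter in the middle of its top. Origin on the bench under its centre.
- block_mark (a point): Centre of the blue disc, on top of the block, 40 mm above the bench.
- spray: Bystander: yellow oil bottle with a black cap, upright, 64 mm diameter, 190 mm high. Origin at the centre of its underside, like those below.
- tin: Bystander: red tin, 72 mm diameter, 60 mm high.
- tumbler: Bystander: open steel tumbler, 72 mm diameter, 150 mm high.
- grease: Bystander: white grease jar, 60 mm diameter, 70 mm high.
- bolt: Bystander: big brass-coloured bolt standing on its head, head 40 mm across, shank 20 mm, 100 mm high.
- can: Bystander: open steel can, 100 mm diameter, 120 mm high.
- wrench: Bystander: wrench 190 mm long, lying flat along its x axis at the back of the bench.
Not all that is in view belongs to the job. Of the things that look like the probe, the larger one is meant. Leave any pink look-alike of the sleeve alone.

How it is judged (in metres and radians):
On the way, in this order (a step that is already met when the one before it is completed fails the run):
1. the sleeve lies on its side in both vees of the cradle, let go and at rest (x of sleeve_mid in the frame of cradle between -0.028 and 0.028 m and y of sleeve_mid in the frame of cradle between -0.006 and 0.006 m and z of sleeve_mid in the frame of cradle between 0.07 and 0.08 m and angle between the z axis of sleeve and the x axis of cradle, either way round below 0.12 rad and contact force between the fingers and sleeve below 0.2 N and linear speed of sleeve below 0.03 m/s), for 0.2 s.
2. the probe tip is pressed in on the blue disc of the reference block (value of joint plunger above 0.0025 m and contact force between plunger and block above 0.5 N and distance between probe_tip and block_mark below 0.012 m), for 0.1 s.
3. then the tip is pressed in on the red band of the cradled sleeve (value of joint plunger above 0.0025 m and contact force between plunger and sleeve above 0.5 N and z of probe_tip in the frame of sleeve_red between -0.012 and 0.012 m and x of sleeve_mid in the frame of cradle between -0.028 and 0.028 m and y of sleeve_mid in the frame of cradle between -0.006 and 0.006 m and z of sleeve_mid in the frame of cradle between 0.07 and 0.08 m and angle between the z axis of sleeve and the x axis of cradle, either way round below 0.12 rad), for 0.1 s.
4. then the tip is pressed in on the yellow band of the cradled sleeve (value of joint plunger above 0.0025 m and contact force between plunger and sleeve above 0.5 N and z of probe_tip in the frame of sleeve_yellow between -0.012 and 0.012 m and x of sleeve_mid in the frame of cradle between -0.028 and 0.028 m and y of sleeve_mid in the frame of cradle between -0.006 and 0.006 m and z of sleeve_mid in the frame of cradle between 0.07 and 0.08 m and angle between the z axis of sleeve and the x axis of cradle, either way round below 0.12 rad), for 0.1 s.
At the end, for the whole second after the job is handed in: The sleeve rests in both vees (middle within 28 mm of the seat along, 6 mm across, 5 mm in height, 0.12 rad of the cradle's x) and the probe rests level in both forks (origin within 25 mm of its seat along, 8 mm across, 5 mm in height, 0.15 rad of the rest's x, either way round) (all of step 1 and x of probe in the frame of rest between -0.025 and 0.025 m and y of probe in the frame of rest between -0.008 and 0.008 m and z of probe in the frame of rest between 0.08 and 0.09 m and angle between the x axis of probe and the x axis of rest, either way round below 0.15 rad and angle between probe's own z axis and vertical below 0.1 rad and linear speed of probe below 0.03 m/s); the robot touches nothing.
It fails at once if a bystander is moved more than 30 mm or knocked over (distance of any of spray, tin, tumbler, grease, bolt, can, wrench from where it was at the start of the episode above 0.03 m or angle between any of spray, tin, tumbler, grease, bolt, can's own z axis and vertical above 0.4 rad).
It fails at once if the sleeve is let fall (faster than 0.6 m/s out of the fingers) (linear speed of sleeve above 0.6 m/s and contact force between the fingers and sleeve below 0.1 N).
It fails at once if the probe is let fall (faster than 0.6 m/s out of the fingers) (linear speed of probe above 0.6 m/s and contact force between the fingers and probe below 0.1 N).
It fails at once if the probe is rammed: more than 25 N between it and the sleeve or the block (contact force between probe and sleeve above 25 N or contact force between probe and block above 25 N).
It also fails if it takes over 72 s, if anything falls off the work surface, if the arm or the gripper's body presses on something with over 40 N, if the wrist force passes 120 N, or if a joint passes its speed limit or range.

## Working session

There is one attempt and no reset: what is moved stays moved. The work goes in short steps, Python scripts to look and compute and a tool call to move; the robot and the scene stay as the last step left them, time stands still between calls to the robot, and variables do not carry over. Pictures are saved under pics/ and viewed, at most 10 in all, crops included, and the job is handed in when it is done.

Besides the shell and the picture viewer there is one more tool, called after "Call:" as name(argument=value, ...) on one line, values as JSON. apply_moves: Moves the arm, as the interface text tells. Its arguments: {"type":"object","properties":{"motion":{"type":"string"},"force":{"type":"number"}},"required":["motion"]}

```bash
ls; mkdir -p pics
python3 - <<'E'
from cell import arm,viewer,job
import cv2,numpy as np
for n in("scene","top"):
    s=viewer.snapshot(n);cv2.imwrite(f"pics/{n}0.png",s["image"][...,::-1]);np.savez(f"{n}0.npz",**s)
    print(n,s["mtx"],s["k1"],-s["R"].T@s["t"],s["R"])
print(arm.get_state())
E
```

```text
pics
scene [[410.2774829    0.         279.8975259 ]
 [  0.         410.2774829  207.11088206]
 [  0.           0.           1.        ]] 0.018435552302408783 [1031.95372583  805.07336868  747.43028479] [[-0.84962232  0.52728592 -0.01055769]
 [ 0.29970226  0.46624823 -0.83234076]
 [-0.43395906 -0.71033946 -0.55416369]]
top [[444.1973233    0.         277.73565906]
 [  0.         444.1973233  207.80929961]
 [  0.           0.           1.        ]] -0.028170095915865324 [ 440.53726035  -28.47651494 1260.68630454] [[ 0.01501041 -0.99983667  0.01006573]
 [-0.99475196 -0.01595154 -0.10106472]
 [ 0.10120878 -0.00849589 -0.99482893]]
{'clock': 0.1, 'joint_positions': array([ 1.61711990e+00,  3.59323509e-01,  1.11452271e-02, -3.09749086e-04,
       -1.22409547e+00, -2.88109227e-01]), 'qvel': array([ 9.05782623e-05, -3.01025895e-03,  2.07317843e-03,  3.49942005e-03,
       -8.01804924e-04,  2.01852775e-03]), 'joint_efforts': array([-1.67132464e-03, -5.84763300e+01,  2.94105828e+01,  6.95448384e+00,
       -3.19768667e-03,  1.25710761e-05]), 'tcp_pos': array([161.53620203, 654.94035643, 230.44953184]), 'ee_rot': array([ 7.52646849e-04,  9.92694715e-01, -1.20650881e-01, -2.06390892e-05]), 'force': array([ 0.30919874,  0.08228701, -0.07896435]), 'torque': array([-0.0254425 , -0.01224953,  0.01768257]), 'grip_force': 0.0, 'opening': 85.15752831595282}
```

View pics/scene0.png

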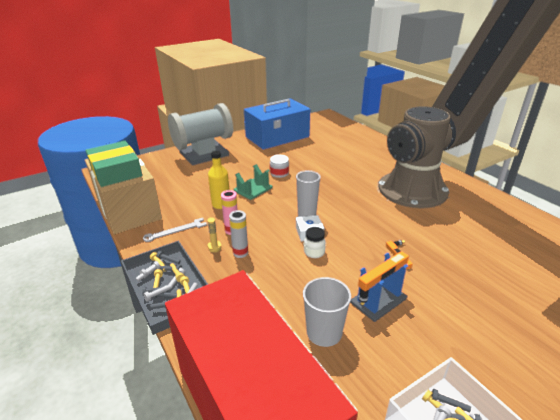

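View pics/top0.png

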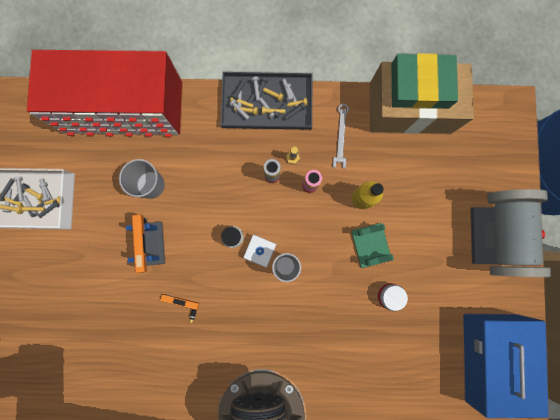

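The scene view shows the sleeve at about (238,235) with the pink look-alike at (229,210). The top view shows the same two at (272,170) and (312,181). The top view also shows the probe in its rest at (140,243), a smaller loose look-alike at (180,303), the cradle at (371,245), and the block at (260,251) between the grease jar (231,236) and the tumbler (287,267). I'll confirm these in one enlarged crop.

```bash
cat > h.py <<'E'
import numpy as np,cv2
from cell import arm,viewer,job
def snap(n,save=None):
    s=viewer.snapshot(n)
    if save: cv2.imwrite(f"pics/{save}.png",s["image"][...,::-1])
    return s
def load(n): return dict(np.load(n+".npz"))
def ray(s,uv):
    K=s["mtx"];d=np.array([(uv[0]-K[0,2])/K[0,0],(uv[1]-K[1,2])/K[1,1]]);u=d.copy()
    for _ in range(20): u=d/(1+float(s["k1"])*(u@u))
    v=s["R"].T@np.array([*u,1]);return -s["R"].T@s["t"],v/np.linalg.norm(v)
def plane(s,uv,z):
    c,v=ray(s,uv);return c+v*(z-c[2])/v[2]
def tri(s1,u1,s2,u2):
    c1,v1=ray(s1,u1);c2,v2=ray(s2,u2)
    a=np.linalg.lstsq(np.c_[v1,-v2],c2-c1,rcond=None)[0]
    p,q=c1+a[0]*v1,c2+a[1]*v2
    return (p+q)/2,np.linalg.norm(p-q)
def proj(s,X):
    c=s["R"]@np.asarray(X,float)+s["t"];u=c[:2]/c[2];u=u*(1+float(s["k1"])*(u@u));K=s["mtx"]
    return np.array([K[0,0]*u[0]+K[0,2],K[1,1]*u[1]+K[1,2]])
def blobs(s,lo,hi,box,amin=8):
    x0,y0,x1,y1=box;h=cv2.cvtColor(s["image"],cv2.COLOR_RGB2HSV)[y0:y1,x0:x1]
    n,l,st,c=cv2.connectedComponentsWithStats(cv2.inRange(h,np.array(lo),np.array(hi)))
    return [(c[i]+[x0,y0],st[i][:4]+[x0,y0,0,0],st[i][4],np.argwhere(l==i)[:,::-1]+[x0,y0]) for i in range(1,n) if st[i][4]>=amin]
E
python3 - <<'E'
from h import *
a,b=load("scene0")["image"],load("top0")["image"]
c=lambda i,x,y,w=80,h=60:cv2.resize(i[y:y+h,x:x+w],(400,300),interpolation=cv2.INTER_CUBIC)
m=np.vstack([np.hstack([c(a,200,180,),c(b,240,140)]),np.hstack([c(a,345,232,100,75),c(b,110,205)])])
cv2.imwrite("pics/crop1.png",m[...,::-1])
E
```

```text
(no output)
```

View pics/crop1.png

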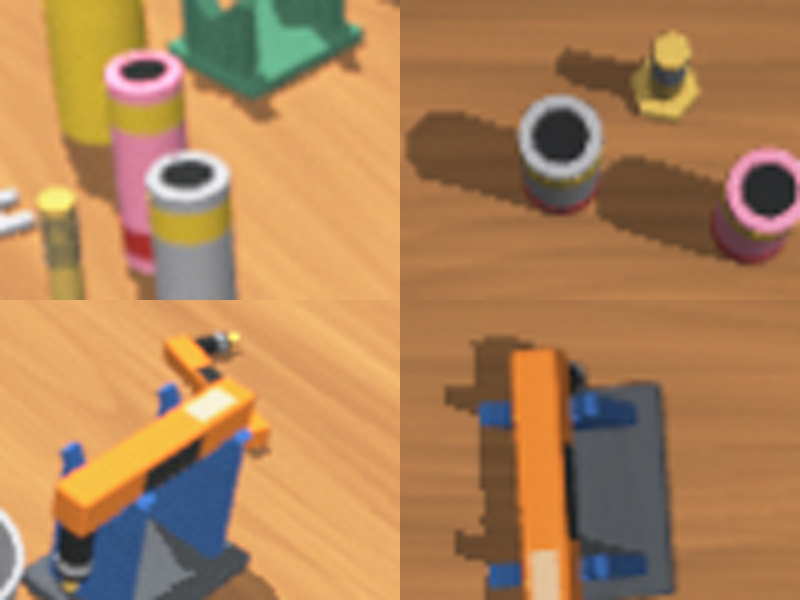

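The crop confirms the targets. The grey steel sleeve's black top disc is at scene (237.6,214.8) and top (272,167), red end down, with the pink look-alike behind it. The large orange probe lies in the blue rest with its nose at the far end (top about (140,216)); the smaller one lies loose on the bench.

Run:
```python
from h import *
np.set_printoptions(precision=1,suppress=True)
a,b=load("scene0"),load("top0")
def big(s,lo,hi,box): return max(blobs(s,lo,hi,box),key=lambda r:r[2])
blk=([0,0,0],[180,255,60])
u1=big(a,*blk,(225,205,250,222));u2=big(b,*blk,(262,158,282,176))
print("sleeve top",u1[0],u1[2],u2[0],u2[2],tri(a,u1[0],b,u2[0]))
p2=big(b,*blk,(304,168,322,186));print("pink",plane(b,p2[0],130))
bl=([100,120,40],[130,255,255])
u1=big(a,*bl,(296,215,328,240));u2=big(b,*bl,(250,240,272,262))
print("disc",u1[0],u1[2],u2[0],u2[2],tri(a,u1[0],b,u2[0]),plane(b,u2[0],40))
w=big(b,[0,0,170],[180,60,255],(240,230,280,270));print("block",cv2.minAreaRect(w[3].astype(np.float32)),w[2])
org=([5,150,120],[18,255,255])
u1=big(a,*org,(345,245,412,300));u2=big(b,*org,(125,205,160,280))
for s,u in((a,u1),(b,u2)): print("probe",u[0],u[1],u[2],cv2.boxPoints(cv2.minAreaRect(u[3].astype(np.float32))))
g=([65,80,30],[90,255,255])
u1=big(a,*g,(225,155,280,205));u2=big(b,*g,(345,215,400,275))
for s,u in((a,u1),(b,u2)): print("cradle",u[0],u[1],u[2],cv2.boxPoints(cv2.minAreaRect(u[3].astype(np.float32))))
# rest blue forks/dark base in top
for r in blobs(b,[100,120,40],[130,255,255],(115,200,175,285)): print("restblue",r[0],r[1],r[2])
c=lambda i,x,y,w,h:cv2.resize(i["image"][y:y+h,x:x+w],(400,300),interpolation=cv2.INTER_CUBIC)
m=np.vstack([np.hstack([c(a,225,155,60,45),c(b,340,215,80,60)]),np.hstack([c(a,345,232,80,60),c(b,110,215,80,60)])])
cv2.imwrite("pics/crop2.png",m[...,::-1])
```

```text
sleeve top [237.3 214.3] 15 [271.8 166.8] 75 (array([661.4, -20.7, 128.5]), np.float64(1.8549420935896026))
pink [ 635.3 -129.2  130. ]
disc [309.1 222. ] 10 [259.5 250.6] 39 (array([446. ,   9.6,  38. ]), np.float64(0.8527839187114331)) [446.4   9.3  40. ]
block ((259.5739440917969, 250.32247924804688), (25.153850555419922, 25.384618759155273), 22.61986541748047) 348
probe [384.9 269. ] [357 245  55  46] 423 [[346.6 263.8]
 [400.  237.7]
 [414.1 266.5]
 [360.7 292.6]]
probe [138.3 241.7] [131 214  17  60] 576 [[130.8 214.3]
 [143.9 213.6]
 [147.3 272.5]
 [134.2 273.2]]
cradle [253.2 184.3] [234 165  38  34] 622 [[228.6 178.2]
 [262.2 161.4]
 [274.6 186.2]
 [241.  203. ]]
cradle [371.4 245.2] [352 224  41  44] 1195 [[351.1 230.9]
 [382.7 222.2]
 [392.8 259. ]
 [361.2 267.7]]
restblue [149.7 227. ] [145 223  12   8] 67
restblue [128.5 227.5] [126 226   6   4] 24
restblue [152.2 257.7] [147 256  12   5] 53
restblue [130.5 259.5] [128 258   6   4] 24
```

View pics/crop2.png

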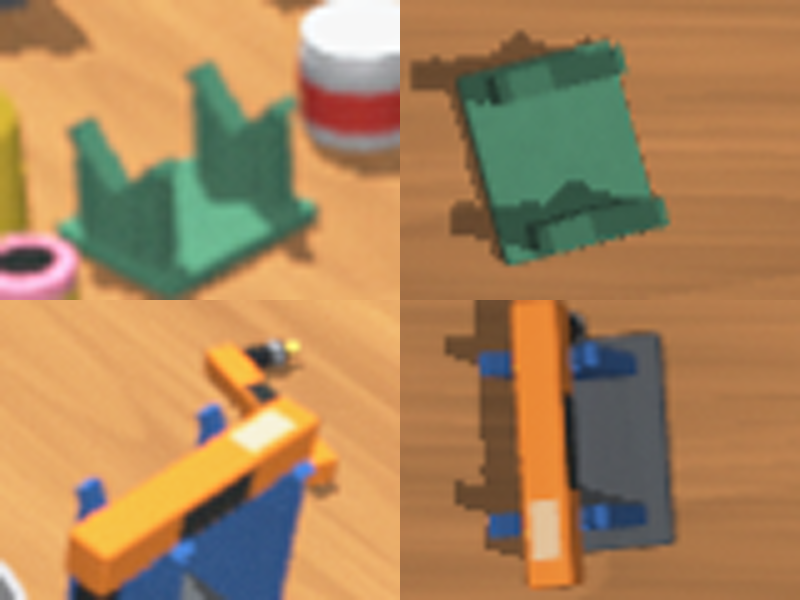

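The crop shows the cradle's four vee tips at scene about (238,174), (250,180), (256,165) and (268,171), and its base corners at top (352.6,229.4) and (361.6,267.6). The probe's top-face corners are at scene (366.4,285) and (409,256.4), matching top (132.4,215.4) and (136,272).

Run:
```python
from h import *
np.set_printoptions(precision=1,suppress=True)
a,b=load("scene0"),load("top0")
tips=[(237.8,173.8),(249.8,179.8),(255.8,165.5),(267.8,170.8)]
T=np.array([plane(a,t,74) for t in tips]);print("tips z74",T,T.mean(0))
for t in[(234.3,189.8),(251.3,199),(272.6,186.4)]: print("base scene z12",plane(a,t,12))
for t in[(352.6,229.8),(361.6,267.6),(384,231.5),(392,260.5)]: print("top z12",plane(b,t,12), "z74",plane(b,t,74))
print("P+x",tri(a,(366.4,285),b,(132.4,215.4)),"P-x",tri(a,(409,256.4),b,(136,272)))
for uv in[(132.4,215.4),(136,272)]:print(plane(b,uv,111))
for uv in[(359,280.4),(366.4,285),(409,256.4),(400.6,252.4)]:print("sc",plane(a,uv,111))
# rest fork tips z=111 (+y cheeks) and base plate corners
for uv in[(128.5,227.5),(130.5,259.5)]:print("fork",plane(b,uv,111))
for uv in[(161.8,222),(164.6,263.4)]:print("plate",plane(b,uv,12))
for n,uv,z in[("spray",(377,189.5),190),("tumbler",(287.5,266.5),150),("tumblerbase",(286,268.5),0),("grease",(231.5,235.5),70),("tin",(394.5,297.5),60),("can",(139,178),120),("bolt",(294,151.5),100)]:print(n,plane(b,uv,z))
```

```text
tips z74 [[ 517.2 -307.7   74. ]
 [ 502.4 -249.8   74. ]
 [ 437.  -326.9   74. ]
 [ 421.3 -270.8   74. ]] [ 469.5 -288.8   74. ]
base scene z12 [ 531.8 -314.8   12. ]
base scene z12 [ 510.6 -230.7   12. ]
base scene z12 [ 408.5 -262.6   12. ]
top z12 [ 508.7 -251.1   12. ] z74 [ 505.3 -240.    74. ]
top z12 [ 403.3 -276.2   12. ] z74 [ 405.1 -263.9   74. ]
top z12 [ 505.2 -340.    12. ] z74 [ 502.  -324.5   74. ]
top z12 [ 424.1 -361.9   12. ] z74 [ 425.  -345.4   74. ]
P+x (array([531.1, 342.6, 102.3]), np.float64(3.277526808806486)) P-x (array([384.3, 326.2, 105. ]), np.float64(4.498937367038162))
[531.6 338.7 111. ]
[386.2 322.7 111. ]
sc [540.6 330.4 111. ]
sc [536.5 349.7 111. ]
sc [388.2 331.7 111. ]
sc [394.1 310.7 111. ]
fork [500.1 347.4 111. ]
fork [417.8 338.3 111. ]
plate [522.2 286.6  12. ]
plate [406.7 274.1  12. ]
spray [ 598.3 -279.4  190. ]
tumbler [407.5 -64.4 150. ]
tumblerbase [397.4 -65.1   0. ]
grease [485.2  83.9  70. ]
tin [ 326.3 -355.    60. ]
can [628.6 323.4 120. ]
bolt [710.  -79.4 100. ]
```

Run:
```python
from h import *
np.set_printoptions(precision=1,suppress=True)
a,b=load("scene0"),load("top0")
print("tin scene",plane(a,(277.8,159.3),60))
print("spray scene cap",plane(a,(216.3,153),190),"grease",plane(a,(315.5,234),70),"bolt",plane(a,(211.4,220),100),"tumbler",plane(a,(308,178),150),"can",plane(a,(326,294),120))
for X in[(510.6,-230.7,12),(408.5,-262.6,12),(508.7,-251,12),(403,-276,12),(661.4,-20.7,130),(661,-20.7,0)]:print(X,proj(a,X),proj(b,X))
r=blobs(b,[65,80,30],[90,255,255],(345,215,400,275))[0:]
q=max(r,key=lambda r:r[2])[3].astype(np.int32);print(cv2.approxPolyDP(cv2.convexHull(q.astype(np.int32)),2,True)[:,0])
r=blobs(a,[65,80,30],[90,255,255],(225,155,280,205));q=max(r,key=lambda r:r[2])[3].astype(np.int32);print(cv2.approxPolyDP(cv2.convexHull(q),1.5,True)[:,0])
```

```text
tin scene [ 333.4 -348.8   60. ]
spray scene cap [ 601.6 -269.2  190. ] grease [489.6 100.5  70. ] bolt [715.5 -71.9 100. ] tumbler [413.4 -47.1 150. ] can [632.3 331.1 120. ]
(510.6, -230.7, 12) [251.3 199. ] [345.4 229. ]
(408.5, -262.6, 12) [272.6 186.4] [356.7 265.6]
(508.7, -251, 12) [248.9 196.1] [352.6 229.8]
(403, -276, 12) [272.  184.3] [361.5 267.7]
(661.4, -20.7, 130) [236.9 213.8] [271.6 166.9]
(661, -20.7, 0) [240.2 251.6] [271.8 175.8]
[[392 259]
 [362 267]
 [352 231]
 [376 224]
 [383 225]]
[[267 171]
 [271 186]
 [266 190]
 [249 198]
 [234 189]
 [237 174]
 [255 165]]
```

```bash
cat >> h.py <<'E'
def mdl(name):
    B=lambda x0,x1,y0,y1,z0,z1:[[(x,y,z) for z in(z0,z1)for x,y in((x0,y0),(x1,y0),(x1,y1),(x0,y1))]]
    if name=="cradle":return B(-55,55,-45,45,0,12)+B(-50,-34,-30,30,12,74)+B(34,50,-30,30,12,74)
    if name=="rest":return B(-60,60,-40,40,0,12)+B(-48,-36,-25,25,12,111)+B(36,48,-25,25,12,111)
    if name=="probe":return B(-75,75,-12,12,85,111)+B(53,73,-10,10,45,85)
def draw(s,img,k,x0,y0,name,pose,col):
    x,y,th=pose;c,sn=np.cos(th),np.sin(th)
    for bx in mdl(name):
        P=[proj(s,(x+c*p[0]-sn*p[1],y+sn*p[0]+c*p[1],p[2])) for p in bx]
        P=[tuple(int(v) for v in ((p[0]+.5-x0)*k,(p[1]+.5-y0)*k)) for p in P]
        for i in range(4):
            for e in((i,(i+1)%4),(i+4,4+(i+1)%4),(i,i+4)):cv2.line(img,P[e[0]],P[e[1]],col,1)
E
python3 - <<'E'
from h import *
a,b=load("scene0"),load("top0")
def c(s,x,y,w,h,*it):
    im=cv2.resize(s["image"][y:y+h,x:x+w],(400,300),interpolation=cv2.INTER_CUBIC)
    for n,p,col in it: draw(s,im,400/w,x,y,n,p,col)
    return im
cr=("cradle",(466.4,-305,np.radians(14)),(255,0,0));pr=("probe",(459,318.8,np.radians(6.3)),(0,255,255));re=("rest",(459,318.8,np.radians(6.3)),(255,0,255))
m=np.vstack([np.hstack([c(a,225,155,60,45,cr),c(b,340,215,80,60,cr)]),np.hstack([c(a,335,242,90,67.5.__int__(),pr,re),c(b,110,210,80,60,pr,re)])])
cv2.imwrite("pics/crop3.png",m[...,::-1])
E
```

```text
(no output)
```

View pics/crop3.png

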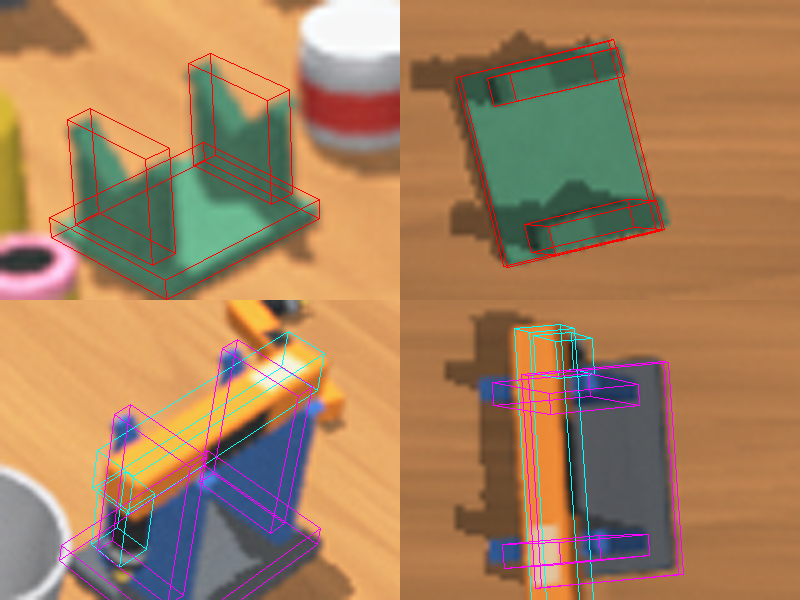

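The drawn check agrees with the top-view measurements to a few mm: cradle about (464,-303) at 14.5°, probe and rest about (460,323) at 6.3°. Sleeve top is at 128.5 mm (130 expected) and block disc at 38 mm (40 expected). Now I start moving.

```bash
cat >> h.py <<'E'
from scipy.spatial.transform import Rotation as Ro
def cur():
    s=arm.get_state();q=s["ee_rot"];return s,s["tcp_pos"],Ro.from_quat([q[1],q[2],q[3],q[0]])
def down(az):  # tool down, tool x at azimuth az deg
    a=np.radians(az);x=np.array([np.cos(a),np.sin(a),0]);z=np.array([0,0,-1.]);return Ro.from_matrix(np.c_[x,np.cross(z,x),z])
def side(az,pitch=0): # tool z at azimuth az, dipped by pitch deg; tool x upward
    a=np.radians(az);p=np.radians(pitch);z=np.array([np.cos(a)*np.cos(p),np.sin(a)*np.cos(p),-np.sin(p)])
    y=np.array([np.sin(a),-np.cos(a),0]);return Ro.from_matrix(np.c_[np.cross(y,z),y,z])
def go(*targets): # targets: (tcp xyz mm, Rotation), chained
    s,p,R=cur();print("t",s["clock"],"q",s["joint_positions"].round(3),"p",p.round(1),"F",s["force"].round(1),"op",round(s["opening"],1),s["grip_force"])
    for P,T in targets:
        T=R if T is None else T
        P=np.asarray(P,float);d=R.inv().apply(P-p)/1000;r=np.degrees((R.inv()*T).as_rotvec())
        print(" %.4f %.4f %.4f %.2f %.2f %.2f | %.0f mm %.0f deg"%(*d,*r,1000*np.linalg.norm(d),np.linalg.norm(r)));p,R=P,T
E
python3 - <<'E'
from h import *
go(((640,260,330),None),((640,260,300),down(-90)),((640,260,250),side(-90)))
E
```

```text
t 0.1 q [ 1.617  0.359  0.011 -0.    -1.224 -0.288] p [161.5 654.9 230.4] F [ 0.3  0.1 -0.1] op 85.2 0.0
 0.5592 0.2690 -0.0991 0.00 0.00 0.00 | 628 mm 0 deg
 -0.0000 -0.0000 0.0300 0.07 -0.06 76.14 | 30 mm 76 deg
 0.0000 0.0000 0.0500 0.00 90.00 0.00 | 50 mm 90 deg
```

Call:
apply_moves(motion="0.28 0.135 -0.05 0 0 0 0;0.28 0.135 -0.05 0 0 0 0;0.28 0.135 -0.05 0 0 0 0;0.28 0.135 -0.05 0 0 0 0;0.28 0.135 -0.05 0 0 0 0;0.28 0.135 -0.05 0 0 0 0;0.28 0.135 -0.05 0 0 0 0;0.28 0.135 -0.05 0 0 0 0")

```text
clock: 0.77
tcp_pos: [403.6, 454.6, 282.0]
ee_rot: [-0.0, 0.993, -0.121, 0.0]
force: [0.4, -0.8, 0.7]
opening: 85.6
grip_force: 0.0
```

Call:
apply_moves(motion="0.28 0.135 -0.05 0 0 0 0;0.28 0.135 -0.05 0 0 0 0;0.28 0.135 -0.05 0 0 0 0;0.28 0.135 -0.05 0 0 0 0;0.28 0.135 -0.05 0 0 0 0;0.28 0.135 -0.05 0 0 0 0;0.28 0.135 -0.05 0 0 0 0;0.28 0.135 -0.05 0 0 0 0")

```text
clock: 1.43
tcp_pos: [643.2, 256.0, 331.2]
ee_rot: [0.0, 0.993, -0.122, -0.0]
force: [-0.8, 0.7, -0.1]
opening: 85.8
grip_force: 0.0
```

Call:
apply_moves(motion="0 0 0 0 0 7 0;0 0 0 0 0 14 0;0 0 0 0 0 21 0;0 0 0 0 0 28 0;0 0 0 0 0 35 0;0 0 0 0 0 42 0;0 0 0 0 0 49 0;0 0 0 0 0 56 0")

```text
clock: 2.1
tcp_pos: [640.5, 259.0, 330.7]
ee_rot: [0.0, 0.818, -0.575, -0.0]
force: [-0.2, 0.5, 0.4]
opening: 85.5
grip_force: 0.0
```

Run:
```python
from h import *
go(((640,260,300),down(-90)),((640,260,250),side(-90)))
```

```text
t 2.1 q [ 0.665  0.347  0.216 -0.    -1.441 -0.32 ] p [640.5 259.  330.7] F [-0.2  0.5  0.4] op 85.5 0.0
 -0.0011 0.0001 0.0307 0.06 -0.02 19.79 | 31 mm 20 deg
 0.0000 0.0000 0.0500 0.00 90.00 0.00 | 50 mm 90 deg
```

Call:
apply_moves(motion="0 0 0 0 0 7 0;0 0 0 0 0 14 0;0 0 0 0 0 20 0;0 0 0 0 0 20 0;0 0 0 0 0 20 0;0 0 0 0 0 20 0;0 0 0 0 0 20 0;0 0 0 0 0 20 0")

```text
clock: 2.77
tcp_pos: [640.7, 259.1, 331.2]
ee_rot: [0.0, 0.709, -0.706, -0.0]
force: [0.8, 0.1, 0.4]
opening: 85.2
grip_force: 0.0
```

Call:
apply_moves(motion="0.02 0 0 0 6 0 0;0.04 0 0 0 12 0 0;0.06 0 0 0 18 0 0;0.08 0 0 0 24 0 0;0.1 0 0 0 30 0 0;0.12 0 0 0 36 0 0;0.14 0 0 0 42 0 0;0.14 0 0 0 42 0 0")

```text
clock: 3.43
tcp_pos: [639.8, 117.9, 327.6]
ee_rot: [0.258, 0.661, -0.657, 0.255]
force: [-1.1, -0.2, -2.8]
opening: 85.6
grip_force: 0.0
```

Run:
```python
from h import *
go(((661,60,320),side(-90)))
```

```text
t 3.4333 q [ 0.751  0.461 -0.03   0.516 -1.633 -0.861] p [639.8 117.9 327.6] F [-1.1 -0.2 -2.8] op 85.6 0.0
 0.0377 -0.0210 0.0447 -0.03 47.44 0.48 | 62 mm 47 deg
```

Call:
apply_moves(motion="0.005 -0.003 0.006 0 6 0 0;0.01 -0.006 0.012 0 12 0 0;0.015 -0.009 0.018 0 18 0 0;0.02 -0.012 0.024 0 24 0 0;0.025 -0.015 0.03 0 30 0 0;0.03 -0.018 0.036 0 36 0 0;0.035 -0.021 0.042 0 42 0 0;0.038 -0.021 0.045 0 47.4 0.5 0")

```text
clock: 4.1
tcp_pos: [662.5, 60.6, 322.9]
ee_rot: [-0.496, -0.5, 0.505, -0.499]
force: [0.7, -0.6, 0.0]
opening: 85.5
grip_force: 0.0
```

Run:
```python
from h import *
go(((661.5,-40,240),side(-90)),((661.5,-40,78),None))
snap("scene","s1")
```

```text
t 4.1 q [ 0.727  0.749 -0.265  0.918 -1.922 -1.145] p [662.5  60.6 322.9] F [ 0.7 -0.6  0. ] op 85.5 0.0
 -0.0820 0.0014 0.1014 0.10 0.53 -0.41 | 130 mm 1 deg
 -0.1620 0.0000 0.0000 0.00 0.00 0.00 | 162 mm 0 deg
```

View pics/s1.png

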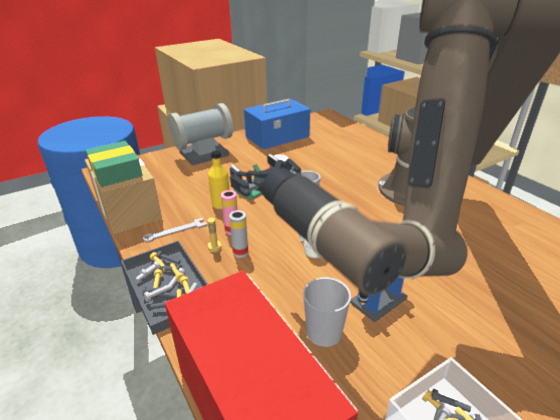

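Run:
```python
from h import *
R=side(-105,8);g=np.array([661.5,-21,82]);t=g+R.apply([0,0,19])+[0,0,0];print(t)
go((t+[0,0,160],R),(t,None))
```

```text
[656.63029552 -39.17398455  79.35571108]
t 4.15 q [ 0.726  0.756 -0.271  0.919 -1.925 -1.148] p [661.6  59.3 319.5] F [-1.7 -1.7 -6.4] op 85.3 0.0
 -0.0803 0.0047 0.0983 -14.77 -8.04 0.95 | 127 mm 17 deg
 -0.1584 0.0000 0.0223 0.00 0.00 0.00 | 160 mm 0 deg
```

Call:
apply_moves(motion="-0.02 0.001 0.024 -3.7 -2 0.2 0;-0.04 0.002 0.049 -7.4 -4 0.5 0;-0.06 0.004 0.073 -11 -6 0.7 0;-0.08 0.005 0.098 -14.8 -8 1 0;-0.08 0.005 0.098 -14.8 -8 1 0;-0.08 0.005 0.098 -14.8 -8 1 0;-0.08 0.005 0.098 -14.8 -8 1 0;-0.08 0.005 0.098 -14.8 -8 1 0")

```text
clock: 4.82
tcp_pos: [658.1, -35.5, 243.0]
ee_rot: [-0.514, -0.462, 0.603, -0.398]
force: [0.4, 0.0, -0.5]
opening: 85.1
grip_force: 0.0
```

Run:
```python
from h import *
R=side(-105,8);t=np.array([656.6,-39.2,79.4])
go((t,R))
snap("scene","s2")
```

```text
t 4.8167 q [ 0.573  0.814 -0.166  0.766 -1.853 -1.175] p [658.1 -35.5 243. ] F [ 0.4  0.  -0.5] op 85.1 0.0
 -0.1610 0.0013 0.0292 -0.23 0.89 -0.25 | 164 mm 1 deg
```

View pics/s2.png

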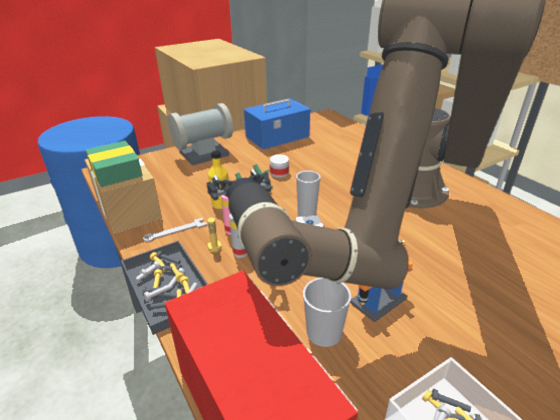

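The wrist has a lateral offset of about 190 mm: the forearm end sits beside and below the tool axis, near (395,265), so going lower here would hit the can. I'll fit a small kinematic model from the recorded states and choose a safer approach azimuth.

```bash
cat > k.py <<'E'
from h import *
from scipy.optimize import least_squares
S=[([1.61712,.359324,.011145,-.0003,-1.2241,-.2881],(161.54,654.94,230.45),(.00075,.99269,-.12065,0)),
([.665,.347,.216,0,-1.441,-.32],(640.5,259,330.7),(0,.818,-.575,0)),
([.751,.461,-.03,.516,-1.633,-.861],(639.8,117.9,327.6),(.258,.661,-.657,.255)),
([.726,.756,-.271,.919,-1.925,-1.148],(661.6,59.3,319.5),(-.496,-.5,.505,-.499)),
([.573,.814,-.166,.766,-1.853,-1.175],(658.1,-35.5,243),(-.514,-.462,.603,-.398))]
rz=lambda a:Ro.from_rotvec([0,0,a]);ry=lambda a:Ro.from_rotvec([0,a,0]);rx=lambda a:Ro.from_rotvec([a,0,0])
def fk(p,q):
    a1,d1,L2,e,L3,d,L6=p
    A=rz(q[0]);U=A*ry(q[1]);F=A*ry(q[1]-q[2])
    E=A.apply([a1,0,d1])+U.apply([0,0,L2]);P=E+F.apply([L3,0,e])
    G=F*rx(-q[3]);W=P+G.apply([0,-d,0]);T=G*ry(-q[4])   # tool z = T x-axis
    R=T*rx(-q[5])
    return E,P,W,W+T.apply([L6,0,0]),R
B=Ro.identity()
def res(p):return np.concatenate([fk(p,q)[3]-t for q,t,_ in S]+[[.05*(p[0]),.05*p[3]]])
f=least_squares(res,[0,250,500,0,500,192,250]);p0=f.x
np.set_printoptions(precision=1,suppress=True)
if __name__=="__main__":
    print(p0,res(p0))
    for q,t,w in S:
        R=fk(p0,q)[4];M=Ro.from_quat([w[1],w[2],w[3],w[0]]);print((R.inv()*M).as_matrix().round(2).tolist())
E
python3 k.py
```

```text
[ -0.4 198.2 602.8  -0.4 463.8 191.6 373.4] [-0.2  0.1  0.   0.2 -0.1  0.  -0.1 -0.3 -0.1 -0.   0.3 -0.1 -0.  -0.1
  0.1 -0.  -0. ]
[[-0.0, 0.0, 1.0], [-1.0, 0.0, -0.0], [-0.0, -1.0, 0.0]]
[[0.0, 0.0, 1.0], [-1.0, -0.0, 0.0], [0.0, -1.0, 0.0]]
[[0.0, 0.0, 1.0], [-1.0, 0.0, 0.0], [-0.0, -1.0, 0.0]]
[[0.01, 0.0, 1.0], [-1.0, 0.01, 0.01], [-0.01, -1.0, 0.0]]
[[0.0, 0.0, 1.0], [-1.0, -0.0, 0.0], [0.0, -1.0, 0.0]]
```

```bash
cat >> k.py <<'E'
M0=Ro.from_matrix([[0,0,1],[-1,0,0],[0,-1,0]])
LO=np.array([-3.07,-1.43,-1.02,-3.03,-3.05,-3.03]);HI=np.array([3.07,2.12,1.25,1.67,0,3.03])
def ik(t,R,seeds=30,q0=None):
    out=[];rng=np.random.default_rng(0)
    def r(q):
        f=fk(p0,q);return np.r_[(f[3]-t)/100,((f[4]*M0).inv()*R).as_rotvec()*2]
    for i in range(seeds):
        s=q0 if (q0 is not None and i==0) else rng.uniform(LO+.05,HI-.05)
        g=least_squares(r,np.clip(s,LO+.01,HI-.01),bounds=(LO,HI))
        if g.cost<1e-6 and not any(np.abs(g.x-o).max()<.05 for o in out): out.append(g.x)
    return out
E
python3 - <<'E'
from k import *
for az in(-105,-60,-30,0,20,37,60,90,-150):
  for pt in(0,12,24):
    R=side(az,pt);t=np.array([661.5,-21,82])+R.apply([0,0,19])
    for q in ik(t,R,16):
        E,P,W,_,_=fk(p0,q)
        if E[2]>150 and P[2]>110: print(az,pt,q.round(2),"E",E.round(),"P",P.round(),"W",W.round())
E
```

```text
-105 24 [ 0.6  0.9 -0.2  0.7 -1.5 -1.2] E [394. 248. 581.] P [576. 363. 171.] W [745. 292. 226.]
-60 0 [ 0.5  0.9 -0.9  1.6 -1.6 -1.8] E [404. 241. 575.] P [322. 192. 121.] W [484. 286.  82.]
-60 12 [ 0.5  0.8 -0.9  1.6 -1.4 -1.7] E [363. 202. 635.] P [325. 181. 173.] W [488. 279. 156.]
-60 24 [ 0.5  0.6 -0.9  1.6 -1.1 -1.5] E [319. 160. 684.] P [332. 166. 220.] W [500. 259. 226.]
0 12 [-0.6  0.8 -0.9 -2.6 -1.5 -1.5] E [ 374. -255.  596.] P [ 311. -212.  138.] W [315. -21. 156.]
0 24 [-0.6  0.6 -0.8 -2.5 -1.  -1.7] E [ 283. -173.  701.] P [ 345. -212.  243.] W [338. -21. 226.]
20 12 [-0.7  0.7 -0.6 -2.1 -1.2 -1.8] E [ 320. -245.  646.] P [ 408. -313.  196.] W [ 336. -140.  156.]
20 24 [-0.6  0.5 -0.5 -2.  -0.9 -2.1] E [ 260. -160.  718.] P [ 450. -276.  311.] W [ 357. -132.  226.]
37 0 [-0.7  0.9 -0.3 -1.8 -1.5 -1.9] E [ 367. -286.  581.] P [ 488. -379.  143.] W [ 378. -234.   82.]
37 12 [-0.6  0.7 -0.4 -1.8 -1.2 -2.1] E [ 322. -227.  654.] P [ 501. -353.  245.] W [ 385. -230.  156.]
37 24 [-0.5  0.6 -0.3 -1.6 -1.  -2.3] E [ 279. -156.  709.] P [ 530. -296.  345.] W [ 403. -216.  226.]
60 0 [-0.6  0.9 -0.1 -1.5 -1.6 -2.2] E [ 396. -259.  571.] P [ 620. -406.  193.] W [ 484. -328.   82.]
60 12 [-0.5  0.8 -0.1 -1.4 -1.4 -2.3] E [ 362. -214.  630.] P [ 625. -370.  281.] W [ 488. -321.  156.]
60 24 [-0.5  0.7 -0.1 -1.3 -1.2 -2.5] E [ 329. -161.  677.] P [ 635. -310.  362.] W [ 500. -301.  226.]
90 0 [-0.4  1.   0.3 -1.3 -1.9 -2.4] E [ 462. -220.  516.] P [ 789. -375.  225.] W [ 661. -375.   82.]
90 12 [-0.4  0.9  0.3 -1.2 -1.8 -2.4] E [ 437. -188.  567.] P [ 785. -337.  299.] W [ 661. -368.  156.]
90 24 [-0.3  0.8  0.2 -1.  -1.6 -2.5] E [ 410. -149.  614.] P [ 778. -283.  365.] W [ 662. -345.  226.]
-150 12 [ 0.3  1.2  0.6  0.2 -2.2 -1.4] E [530. 194. 409.] P [873. 319. 123.] W [962. 152. 156.]
-150 24 [ 0.3  1.1  0.5  0.2 -2.1 -1.4] E [505. 183. 470.] P [858. 311. 198.] W [942. 141. 226.]
```

```bash
cat >> k.py <<'E'
H=Ro.from_rotvec([0,0,np.pi])
PT=20
RG=side(37,PT)*H
def lay(A): # world rotation: up->A, side y -> down(A) y, applied to grasp
    a=np.radians(37);A=np.radians(A);up=np.array([0,0,1.]);y=np.array([np.sin(a),-np.cos(a),0])
    u=np.array([np.cos(A),np.sin(A),0]);v=np.array([np.sin(A),-np.cos(A),0])
    return Ro.from_matrix(np.c_[u,v,np.cross(u,v)]@np.c_[up,y,np.cross(up,y)].T)*RG
def show(t,R,q0=None,n=16):
    for q in ik(np.asarray(t,float),R,n,q0):
        E,P,W,_,_=fk(p0,q)
        if E[2]>200 and P[2]>100: print(q.round(2),"E",E.round(),"P",P.round(),"W",W.round())
E
python3 - <<'E'
from k import *
g=np.array([661.5,-21,82]);t=g+RG.apply([0,0,19]);print("grasp",t);show(t,RG)
print("above");show(t+[0,0,150],RG)
print("down");show((620,0,380),down(-143))
for A in(14.5,-165.5):
    R=lay(A);print(A);t2=np.array([464,-303,75])+R.apply([0,0,19]);print(t2);show(t2,R);print("up150");show(t2+[0,0,150],R)
go(((620,0,360),down(-143)),(t+[0,0,160],RG),(t,None))
E
```

```text
grasp [675.8 -10.3  75.5]
[-0.6  0.6 -0.3 -1.7 -1.1  0.9] E [ 293. -180.  693.] P [ 519. -319.  312.] W [ 396. -221.  203.]
above
[-0.5  0.3 -0.3 -1.5 -1.   0.5] E [159. -83. 774.] P [ 497. -261.  511.] W [ 396. -221.  353.]
down
[ 0.3  0.2  0.1  0.  -1.5 -1.2] E [121.  39. 787.] P [561. 182. 753.] W [620.   0. 753.]
14.5
[ 457.7 -304.6   57.1]
[-0.1  0.5 -0.3  0.1 -1.1 -1.3] E [277. -39. 732.] P [587. -82. 389.] W [ 581. -273.  408.]
up150
[-0.1  0.3 -0.2  0.1 -1.4 -1.2] E [197. -27. 767.] P [595. -83. 536.] W [ 581. -273.  558.]
-165.5
[ 470.3 -301.4   57.1]
[-0.4  0.3 -0.5 -0.4 -0.6  2.5] E [148. -61. 779.] P [ 460. -188.  461.] W [ 347. -333.  408.]
up150
[-0.4  0.1 -0.4 -0.3 -0.9  2.3] E [ 42. -16. 799.] P [ 433. -169.  604.] W [ 347. -333.  558.]
t 4.8667 q [ 0.6  0.8 -0.2  0.8 -1.9 -1.2] p [658.  -35.3 243. ] F [-0.4  0.5 -1. ] op 85.7 0.0
 0.1121 0.0451 -0.0422 -27.20 -77.81 31.32 | 128 mm 88 deg
 -0.0384 -0.0417 0.1245 -0.00 -70.00 -0.00 | 137 mm 70 deg
 0.1504 0.0000 0.0547 0.00 0.00 0.00 | 160 mm 0 deg
```

Call:
apply_moves(motion="0.014 0.006 -0.005 -2.2 -6.2 2.5 0;0.028 0.011 -0.01 -4.4 -12.4 5 0;0.042 0.017 -0.016 -6.6 -18.6 7.5 0;0.056 0.023 -0.021 -8.7 -24.8 10 0;0.07 0.028 -0.026 -10.9 -31 12.5 0;0.084 0.034 -0.032 -13 -37.2 15 0;0.098 0.04 -0.037 -15.2 -43.4 17.5 0;0.112 0.045 -0.042 -17.2 -49.2 19.8 0")

```text
clock: 5.53
tcp_pos: [620.1, 0.9, 361.4]
ee_rot: [-0.204, -0.399, 0.88, -0.159]
force: [0.4, -0.2, 0.6]
opening: 85.4
grip_force: 0.0
```

```bash
sed -i 's/^PT=20/PT=15/' k.py
python3 - <<'E'
from k import *
g=np.array([661.5,-21,72]);t=g+RG.apply([0,0,19]);print("grasp",t);show(t,RG)
go(((620,0,360),down(-143)),(t+[0,0,160],RG),(t,None))
E
```

```text
grasp [676.2 -10.   67.1]
[-0.6  0.7 -0.4 -1.7 -1.2  1. ] E [ 319. -217.  661.] P [ 508. -344.  257.] W [ 388. -227.  164.]
t 5.5333 q [ 0.5  0.4  0.2  0.3 -1.7 -1.2] p [620.1   0.9 361.4] F [ 0.4 -0.2  0.6] op 85.4 0.0
 -0.0001 -0.0003 0.0016 -9.97 -28.25 11.46 | 2 mm 32 deg
 -0.0389 -0.0417 0.1329 -0.00 -75.00 -0.00 | 145 mm 75 deg
 0.1545 0.0000 0.0414 0.00 0.00 0.00 | 160 mm 0 deg
```

Call:
apply_moves(motion="0 0 0 -2.2 -6.2 2.5 0;0 0 0 -4.4 -12.4 5 0;0 0 0 -6.6 -18.6 7.5 0;0 0 0 -8.7 -24.8 10 0;0 0 0.001 -10 -28.2 11.5 0;0 0 0.001 -10 -28.2 11.5 0;0 0 0.001 -10 -28.2 11.5 0;0 0 0.001 -10 -28.2 11.5 0")

```text
clock: 6.2
tcp_pos: [619.5, -0.9, 358.5]
ee_rot: [-0.005, -0.317, 0.948, -0.002]
force: [0.5, 0.4, -0.0]
opening: 85.3
grip_force: 0.0
```

Call:
apply_moves(motion="-0.004 -0.005 0.005 0 -7 0 0;-0.008 -0.01 0.01 0 -14 0 0;-0.012 -0.015 0.02 0 -21 0 0;-0.016 -0.02 0.03 0 -28 0 0;-0.02 -0.025 0.04 0 -35 0 0;-0.025 -0.03 0.05 0 -42 0 0;-0.03 -0.035 0.06 0 -49 0 0;-0.03 -0.04 0.07 0 -56 0 0")

```text
clock: 6.87
tcp_pos: [664.5, -12.0, 289.2]
ee_rot: [0.412, -0.288, 0.853, 0.14]
force: [-1.2, -0.9, -1.8]
opening: 84.8
grip_force: 0.0
```

Run:
```python
from k import *
g=np.array([661.5,-21,72]);t=g+RG.apply([0,0,19])
go((t+[0,0,150],RG),(t,None))
```

```text
t 6.8667 q [-0.2  0.1 -0.2 -0.9 -0.8 -0.3] p [664.5 -12.  289.2] F [-1.2 -0.9 -1.8] op 84.8 0.0
 0.0499 -0.0057 0.0531 0.37 -23.45 0.00 | 73 mm 23 deg
 0.1449 0.0000 0.0388 0.00 0.00 0.00 | 150 mm 0 deg
```

Call:
apply_moves(motion="0.012 -0.001 0.013 0.1 -6 0 0;0.025 -0.003 0.026 0.2 -12 0 0;0.037 -0.004 0.04 0.3 -18 0 0;0.05 -0.006 0.053 0.4 -23.4 0 0;0.05 -0.006 0.053 0.4 -23.4 0 0;0.05 -0.006 0.053 0.4 -23.4 0 0;0.05 -0.006 0.053 0.4 -23.4 0 0;0.05 -0.006 0.053 0.4 -23.4 0 0")

```text
clock: 7.53
tcp_pos: [675.7, -11.8, 216.7]
ee_rot: [0.574, -0.251, 0.755, 0.193]
force: [0.8, -0.0, 0.4]
opening: 85.3
grip_force: 0.0
```

Run:
```python
from k import *
g=np.array([661.5,-21,72]);t=g+RG.apply([0,0,19])
go((t,RG))
s=snap("top","t3");i=s["image"]
c=lambda s,x,y,w,h:cv2.resize(s["image"][y:y+h,x:x+w],(400,600),interpolation=cv2.INTER_CUBIC)
a=snap("scene")
cv2.imwrite("pics/t3c.png",np.hstack([c(s,200,110,140,210),c(a,160,130,120,180)])[...,::-1])
```

```text
t 7.5333 q [-0.5  0.4 -0.3 -1.6 -1.1  0.6] p [675.7 -11.8 216.7] F [ 0.8 -0.   0.4] op 85.3 0.0
 0.1438 0.0007 0.0413 -0.02 -0.46 -0.21 | 150 mm 1 deg
```

View pics/t3c.png

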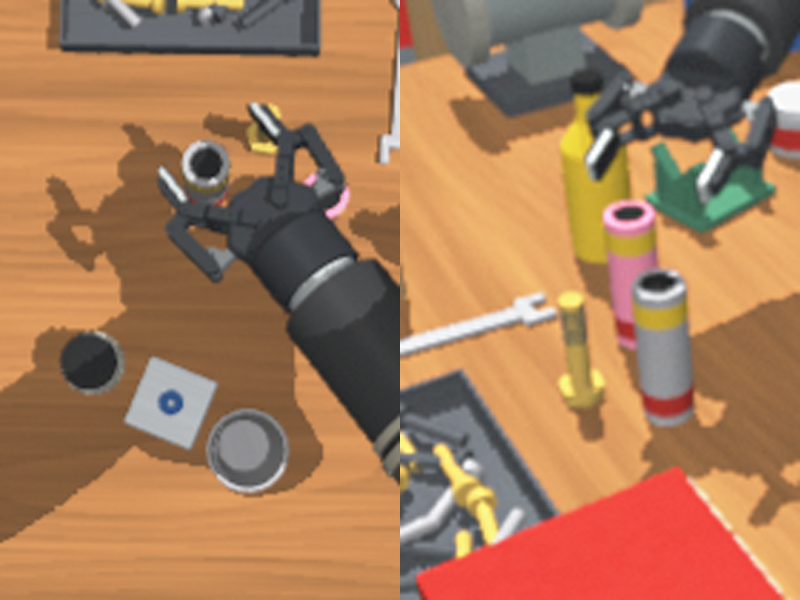

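The crop shows the open fingers straddling the sleeve from above. The right fingertip is near top px (292,151) and its knuckle near (317,168). I'll check both against the bolt and the pink tube before descending.

Run:
```python
from k import *
b=load("top0")
s,p,R=cur()
print("tcp",p)
for n,uv,z in[("R tip",(200+262/2.857,110+115/2.857),222),("R knuckle",(200+338/2.857,110+165/2.857),228),("R knuckle low",(200+320/2.857,110+195/2.857),235),("L tip",(200+165/2.857,110+172/2.857),222),("L knuckle",(200+215/2.857,110+272/2.857),235)]:
    P=plane(b,uv,z);print(n,P,"tool",R.inv().apply(P-p))
    if 1: print("   to pink",np.linalg.norm((P-[635,-129,0])[:2]),"bolt",np.linalg.norm((P-[708,-79,0])[:2]))
```

```text
tcp [676.  -10.9 219.5]
R tip [684.6 -68.6 222. ] tool [  5.1 -51.2 -27.4]
   to pink 78.20106241680121 bolt 25.58173849130884
R knuckle [ 642.2 -131.7  228. ] tool [ 18.3 -76.1 -98.3]
   to pink 7.698822420896811 bolt 84.27769398038028
R knuckle low [ 615.7 -116.4  235. ] tool [  14.7  -47.9 -111.8]
   to pink 23.103772043803428 bolt 99.6087277349506
L tip [635.   11.4 222. ] tool [  2.6  42.5 -19.3]
   to pink 140.36201035195893 bolt 116.13991123888876
L knuckle [550.9 -31.4 235. ] tool [  14.6   59.  -112.4]
   to pink 128.86790753989294 bolt 164.1851490737045
```

Descending here would bring the right knuckle onto the pink tube. I'll look for an approach azimuth from the open +y side with enough dip to keep the wrist high.

Run:
```python
import k
from k import *
for az in(-50,-60,-70,-80,-90):
  for pt in(18,24,28):
    R=side(az,pt);t=np.array([661.5,-21,74])+R.apply([0,0,19])
    for q in ik(t,R,14):
        E,P,W,_,_=fk(p0,q)
        if E[2]>150 and P[2]>110: print(az,pt,q.round(2),"P",P.round(),"W",W.round())
```

```text
-60 18 [ 0.5  0.7 -0.9  1.6 -1.3 -1.6] P [329. 173. 192.] W [493. 271. 184.]
-60 24 [ 0.5  0.7 -0.9  1.6 -1.1 -1.6] P [333. 165. 215.] W [500. 259. 218.]
-60 28 [ 0.4  0.6 -0.9  1.6 -1.1 -1.5] P [336. 160. 229.] W [505. 250. 240.]
-70 18 [ 0.6  0.8 -0.8  1.3 -1.3 -1.5] P [365. 233. 175.] W [546. 296. 184.]
-70 24 [ 0.6  0.7 -0.8  1.3 -1.2 -1.5] P [369. 226. 199.] W [551. 283. 218.]
-70 28 [ 0.5  0.7 -0.8  1.3 -1.1 -1.4] P [372. 221. 215.] W [554. 273. 240.]
-80 18 [ 0.6  0.8 -0.6  1.1 -1.3 -1.4] P [415. 286. 158.] W [603. 311. 184.]
-80 24 [ 0.6  0.8 -0.6  1.1 -1.2 -1.4] P [418. 280. 184.] W [605. 298. 218.]
-80 28 [ 0.6  0.7 -0.6  1.1 -1.2 -1.3] P [420. 275. 202.] W [607. 287. 240.]
-90 18 [ 0.6  0.9 -0.5  0.9 -1.4 -1.4] P [474. 329. 144.] W [662. 316. 184.]
-90 24 [ 0.6  0.8 -0.5  0.9 -1.3 -1.3] P [476. 323. 173.] W [662. 303. 218.]
-90 28 [ 0.6  0.8 -0.5  0.9 -1.3 -1.3] P [478. 318. 192.] W [662. 292. 240.]
```

```bash
sed -i 's/^PT=15/PT=24;AZ=-68/; s/^RG=.*/RG=side(AZ,PT)/; s/np.radians(37)/np.radians(AZ)/' k.py
python3 - <<'E'
from k import *
g=np.array([661.5,-21,74]);t=g+RG.apply([0,0,19]);print("grasp",t);show(t,RG);show(t+[0,0,150],RG)
for A in(14.5,-165.5):
    R=lay(A);print(A);t2=np.array([464,-303,75])+R.apply([0,0,19]);print(t2);show(t2,R);print("up150");show(t2+[0,0,150],R)
go(((640,0,300),down(-143)),((640,20,380),down(-68)),(t+[0,0,160],RG),(t,None))
E
```

```text
grasp [668.  -37.1  66.3]
[ 0.5  0.7 -0.8  1.4 -1.2 -1.5] E [328. 195. 665.] P [361. 214. 203.] W [540. 279. 218.]
[ 0.6  0.5 -0.7  1.2 -1.2 -1.2] E [226. 148. 737.] P [364. 239. 303.] W [540. 279. 368.]
14.5
[ 456.5 -304.9   57.6]
[-0.1  0.5 -0.3  0.2 -1.1  1.9] E [296. -37. 722.] P [604. -77. 377.] W [ 604. -267.  399.]
up150
[-0.1  0.4 -0.2  0.1 -1.4  1.9] E [217. -27. 760.] P [613. -77. 524.] W [ 604. -267.  549.]
-165.5
[ 471.5 -301.1   57.6]
[-0.4  0.3 -0.5 -0.5 -0.6 -0.5] E [143. -68. 780.] P [ 453. -215.  468.] W [ 324. -339.  399.]
up150
[-0.4  0.1 -0.4 -0.3 -0.8 -0.7] E [ 35. -15. 800.] P [ 421. -185.  608.] W [ 324. -339.  549.]
t 7.6333 q [-0.5  0.4 -0.3 -1.6 -1.1  0.6] p [676.  -10.9 219.5] F [ 0.4 -0.1 -0.3] op 85.4 0.0
 -0.0718 0.0303 -0.0426 -0.09 74.70 0.08 | 89 mm 75 deg
 -0.0120 0.0160 -0.0800 -0.00 -0.00 -75.00 | 82 mm 75 deg
 0.0634 -0.0046 0.1537 0.00 66.00 0.00 | 166 mm 66 deg
 -0.1462 0.0000 0.0651 0.00 0.00 0.00 | 160 mm 0 deg
```

Call:
apply_moves(motion="-0.02 0.004 -0.005 0 7 0 0;-0.04 0.008 -0.01 0 14 0 0;-0.06 0.012 -0.02 0 21 0 0;-0.072 0.016 -0.03 0 28 0 0;-0.072 0.02 -0.043 0 35 0 0;-0.072 0.025 -0.043 0 42 0 0;-0.072 0.03 -0.043 0 49 0 0;-0.072 0.03 -0.043 0 56 0 0")

```text
clock: 8.3
tcp_pos: [639.7, -0.3, 305.9]
ee_rot: [0.277, -0.305, 0.906, 0.096]
force: [-0.7, -1.5, -2.6]
opening: 85.6
grip_force: 0.0
```

Call:
apply_moves(motion="0 0 0 0 6 0 0;0 0 0 0 12 0 0;0 0 0 0 18.7 0 0;0 0 0 0 18.7 0 0;0 0 0 0 18.7 0 0;0 0 0 0 18.7 0 0;0 0 0 0 18.7 0 0;0 0 0 0 18.7 0 0")

```text
clock: 8.97
tcp_pos: [639.0, -1.9, 299.2]
ee_rot: [0.124, -0.316, 0.939, 0.049]
force: [-0.2, 0.4, 0.3]
opening: 85.3
grip_force: 0.0
```

Call:
apply_moves(motion="0 0 -0.01 0 0 -7 0;0 0 -0.02 0 0 -14 0;0 0 -0.03 0 0 -21 0;-0.003 0.004 -0.04 0 0 -28 0;-0.006 0.008 -0.05 0 0 -35 0;-0.01 0.01 -0.06 0 0 -42 0;-0.012 0.016 -0.07 0 0 -49 0;-0.012 0.016 -0.08 0 0 -56 0")

```text
clock: 9.63
tcp_pos: [622.5, 4.3, 379.6]
ee_rot: [-0.131, 0.722, -0.679, 0.015]
force: [0.7, 0.5, 0.1]
opening: 85.2
grip_force: 0.0
```

Call:
apply_moves(motion="0 0 0 0 0 -7 0;0 0 0 0 0 -14 0;0 0 0 0 0 -19 0;0 0 0 0 0 -19 0;0 0 0 0 0 -19 0;0 0 0 0 0 -19 0;0 0 0 0 0 -19 0;0 0 0 0 0 -19 0")

```text
clock: 10.3
tcp_pos: [623.0, 4.4, 378.3]
ee_rot: [-0.126, 0.822, -0.553, 0.036]
force: [-1.0, -0.1, -0.1]
opening: 85.7
grip_force: 0.0
```

Run:
```python
from k import *
g=np.array([661.5,-21,74]);t=g+RG.apply([0,0,19])
go((t+[0,0,160],RG))
```

```text
t 10.3 q [ 0.2  0.1  0.  -0.1 -1.3  0.2] p [623.    4.4 378.3] F [-1.  -0.1 -0.1] op 85.7 0.0
 0.0678 0.0118 0.1488 -12.89 70.36 -8.22 | 164 mm 72 deg
```

Call:
apply_moves(motion="0.006 0.001 0.008 -1.1 6.1 -0.7 0;0.012 0.002 0.016 -2.2 12.2 -1.4 0;0.018 0.003 0.024 -3.4 18.4 -2.1 0;0.024 0.004 0.032 -4.5 24.6 -2.9 0;0.03 0.005 0.04 -5.6 30.7 -3.6 0;0.036 0.006 0.05 -6.7 36.8 -4.3 0;0.042 0.007 0.06 -7.9 43 -5 0;0.048 0.008 0.07 -9 49.2 -5.7 0")

```text
clock: 10.97
tcp_pos: [648.7, -29.5, 305.4]
ee_rot: [0.18, 0.766, -0.515, 0.341]
force: [0.6, -0.3, -0.0]
opening: 85.4
grip_force: 0.0
```

Run:
```python
from k import *
g=np.array([661.5,-21,74]);t=g+RG.apply([0,0,19])
go((t+[0,0,160],RG))
```

```text
t 10.9667 q [ 0.6  0.2 -0.6  0.9 -1.1 -0.8] p [648.7 -29.5 305.4] F [ 0.6 -0.3 -0. ] op 85.4 0.0
 -0.0463 -0.0085 0.0669 -4.11 20.87 -2.53 | 82 mm 21 deg
```

Call:
apply_moves(motion="-0.012 -0.002 0.016 -1 5.2 -0.6 0;-0.023 -0.004 0.033 -2 10.4 -1.2 0;-0.035 -0.006 0.05 -3 15.6 -1.9 0;-0.046 -0.008 0.067 -4.1 20.9 -2.5 0;-0.046 -0.008 0.067 -4.1 20.9 -2.5 0;-0.046 -0.008 0.067 -4.1 20.9 -2.5 0;-0.046 -0.008 0.067 -4.1 20.9 -2.5 0;-0.046 -0.008 0.067 -4.1 20.9 -2.5 0")

```text
clock: 11.63
tcp_pos: [667.3, -38.3, 228.8]
ee_rot: [0.302, 0.696, -0.472, 0.45]
force: [-0.6, -0.4, 0.4]
opening: 85.6
grip_force: 0.0
```

Run:
```python
from k import *
g=np.array([661.5,-21,74]);t=g+RG.apply([0,0,19])
go((t+[0,0,70],RG),(t,RG))
print(cur()[0]["joint_positions"].round(3))
```

```text
t 11.6333 q [ 0.6  0.4 -0.7  1.2 -1.3 -1.2] p [667.3 -38.3 228.8] F [-0.6 -0.4  0.4] op 85.6 0.0
 -0.0847 -0.0007 0.0374 0.03 0.40 -0.25 | 93 mm 0 deg
 -0.0639 0.0000 0.0285 0.00 0.00 0.00 | 70 mm 0 deg
[ 0.6  0.4 -0.7  1.2 -1.3 -1.2]
```

Call:
apply_moves(motion="-0.012 0 0.005 0 0 0 0;-0.024 0 0.01 0 0 0 0;-0.036 0 0.016 0 0 0 0;-0.048 0 0.021 0 0 0 0;-0.06 0 0.026 0 0 0 0;-0.072 0 0.032 0 0.2 0 0;-0.084 -0.001 0.037 0 0.4 -0.2 0;-0.085 -0.001 0.037 0 0.4 -0.2 0")

```text
clock: 12.3
tcp_pos: [667.4, -37.1, 133.9]
ee_rot: [0.306, 0.695, -0.468, 0.451]
force: [-0.6, -0.3, -0.6]
opening: 85.2
grip_force: 0.0
```

Call:
apply_moves(motion="-0.01 0 0.004 0 0 0 0;-0.02 0 0.009 0 0 0 0;-0.03 0 0.013 0 0 0 0;-0.04 0 0.018 0 0 0 0;-0.05 0 0.022 0 0 0 0;-0.06 0 0.027 0 0 0 0;-0.064 0 0.029 0 0 0 0;-0.064 0 0.029 0 0 0 0")

```text
clock: 12.97
tcp_pos: [666.7, -38.3, 61.1]
ee_rot: [0.308, 0.696, -0.467, 0.451]
force: [-0.3, 0.3, 0.0]
opening: 85.5
grip_force: 0.0
```

Run:
```python
from k import *
g=np.array([661.5,-21,74]);t=g+RG.apply([0,0,19])
go((t,RG))
s=snap("scene","s4");T=snap("top","t4")
c=lambda s,x,y,w,h:cv2.resize(s["image"][y:y+h,x:x+w],(400,400),interpolation=cv2.INTER_CUBIC)
cv2.imwrite("pics/c4.png",np.hstack([c(s,200,140,200,200),c(T,170,120,180,180)])[...,::-1])
```

```text
t 12.9667 q [ 0.5  0.7 -0.8  1.4 -1.2 -1.5] p [666.7 -38.3  61.1] F [-0.3  0.3  0. ] op 85.5 0.0
 0.0045 -0.0016 -0.0027 0.22 -0.17 0.39 | 5 mm 0 deg
```

View pics/c4.png

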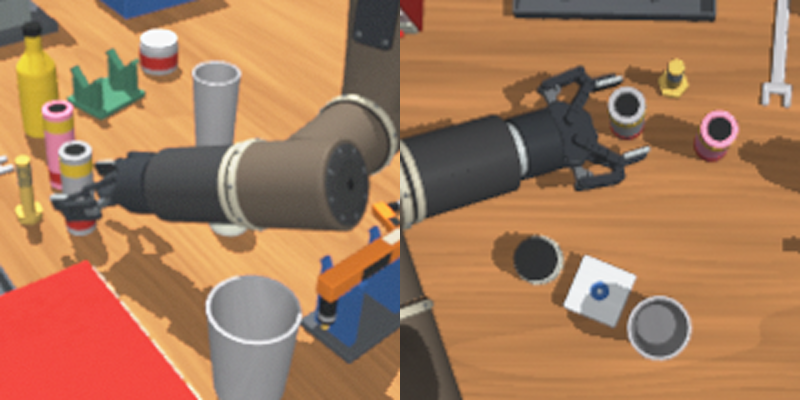

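The crop shows both fingers straddling the steel sleeve below mid-height, clear of the bolt (675,75) and the pink tube (718,135). I'll nudge up and close.

Call:
apply_moves(motion="0.004 -0.001 -0.003 0 0 0 0;0.004 -0.001 -0.003 0 0 0 0.2;0.004 -0.001 -0.003 0 0 0 0.4;0.004 -0.001 -0.003 0 0 0 0.6;0.004 -0.001 -0.003 0 0 0 0.8;0.004 -0.001 -0.003 0 0 0 0.8;0.004 -0.001 -0.003 0 0 0 0.8;0.004 -0.001 -0.003 0 0 0 0.8", force=70)

```text
clock: 13.73
tcp_pos: [668.2, -35.9, 68.5]
ee_rot: [0.307, 0.695, -0.467, 0.452]
force: [0.4, 2.9, 5.6]
opening: 42.7
grip_force: 70.0
```

Call:
apply_moves(motion="0 0 0 0 0 0 0.8;0 0 0 0 0 0 0.8;0 0 0 0 0 0 0.8;0 0 0 0 0 0 0.8;0 0 0 0 0 0 0.8;0 0 0 0 0 0 0.8;0 0 0 0 0 0 0.8;0 0 0 0 0 0 0.8")

```text
clock: 14.4
tcp_pos: [668.2, -35.9, 68.4]
ee_rot: [0.307, 0.695, -0.467, 0.452]
force: [0.4, 3.0, 6.0]
opening: 41.9
grip_force: 70.0
```

Call:
apply_moves(motion="0.02 0 -0.009 0 0 0 0.8;0.045 0 -0.02 0 0 0 0.8;0.07 0 -0.031 0 0 0 0.8;0.1 0 -0.045 0 0 0 0.8;0.13 0 -0.058 0 0 0 0.8;0.16 0 -0.071 0 0 0 0.8;0.19 0 -0.085 0 0 0 0.8;0.2 0 -0.089 0 0 0 0.8")

```text
clock: 15.07
tcp_pos: [668.6, -35.3, 289.2]
ee_rot: [0.305, 0.695, -0.469, 0.451]
force: [0.2, 0.5, -6.2]
opening: 42.2
grip_force: 71.9
```

Run:
```python
from k import *
q=cur()[0]["joint_positions"]
R1=lay(-68);R2=lay(-165.5);t2=np.array([464,-303,75])+9*np.array([np.cos(np.radians(-165.5)),np.sin(np.radians(-165.5)),0])+R2.apply([0,0,19])
print(t2);show((600,-60,330),R1,q,6)
go(((600,-60,330),R1),(t2+[0,0,220],R2),(t2,R2))
go((t2+[0,0,220],R2))
```

```text
[ 462.8 -303.3   57.6]
[-0.   0.3  0.3 -0.4 -1.7  0.4] E [204.  -7. 765.] P [667. -23. 743.] W [ 657. -201.  671.]
t 15.0667 q [ 0.6  0.4 -0.7  1.2 -1.3 -1. ] p [668.6 -35.3 289.2] F [ 0.2  0.5 -6.2] op 42.2 71.88439965248108
 0.0360 0.0729 -0.0190 0.13 -90.02 0.01 | 84 mm 90 deg
 0.1804 0.2184 -0.0230 39.66 0.00 89.07 | 284 mm 98 deg
 0.0895 0.0000 0.2010 0.00 0.00 0.00 | 220 mm 0 deg
t 15.0667 q [ 0.6  0.4 -0.7  1.2 -1.3 -1. ] p [668.6 -35.3 289.2] F [ 0.2  0.5 -6.2] op 42.2 71.88439965248108
 0.0586 0.2911 0.1617 -37.82 -65.69 98.74 | 338 mm 124 deg
```

Call:
apply_moves(motion="0.005 0.009 -0.003 0 -5 0 0.8;0.01 0.018 -0.006 0 -11 0 0.8;0.015 0.027 -0.009 0 -17 0 0.8;0.02 0.036 -0.012 0 -23 0 0.8;0.024 0.045 -0.014 0 -29 0 0.8;0.028 0.055 -0.016 0 -35 0 0.8;0.032 0.065 -0.018 0 -41 0 0.8;0.036 0.073 -0.02 0 -47 0 0.8")

```text
clock: 15.73
tcp_pos: [597.8, -58.6, 326.2]
ee_rot: [0.094, 0.818, -0.551, 0.133]
force: [0.3, -2.9, -6.8]
opening: 42.4
grip_force: 71.5
```

Call:
apply_moves(motion="0 0 0 0 -6 0 0.8;0 0 0 0 -12 0 0.8;0 0 0 0 -18 0 0.8;0 0 0 0 -24 0 0.8;0 0 0 0 -30 0 0.8;0 0 0 0 -36 0 0.8;0 0 0 0 -42 0 0.8;0 0 0 0 -43 0 0.8")

```text
clock: 16.4
tcp_pos: [599.4, -61.5, 323.5]
ee_rot: [-0.114, 0.808, -0.55, -0.178]
force: [0.2, -1.1, -7.2]
opening: 42.4
grip_force: 71.9
```

Run:
```python
from k import *
R2=lay(-165.5);t2=np.array([462.8,-303.3,57.6])
go((t2+[0,0,220],R2))
```

```text
t 16.4 q [-0.   0.4  0.3 -0.4 -1.7  0.4] p [599.4 -61.5 323.5] F [ 0.2 -1.1 -7.2] op 42.4 71.91863536834717
 0.1787 0.2158 -0.0278 40.29 -0.30 88.45 | 282 mm 97 deg
```

Call:
apply_moves(motion="0.011 0.014 -0.002 2.5 0 5.5 0.8;0.022 0.027 -0.004 5 0 11 0.8;0.034 0.041 -0.005 7.5 0 16.6 0.8;0.045 0.054 -0.007 10 0 22.1 0.8;0.056 0.068 -0.009 12.6 -0.1 27.6 0.8;0.067 0.081 -0.01 15.1 -0.1 33.2 0.8;0.078 0.095 -0.012 17.6 -0.1 38.7 0.8;0.09 0.108 -0.014 20.1 -0.1 44.2 0.8")

```text
clock: 17.07
tcp_pos: [530.3, -181.8, 302.6]
ee_rot: [0.176, -0.512, 0.834, 0.108]
force: [1.0, -0.1, -6.7]
opening: 42.5
grip_force: 72.2
```

Run:
```python
from k import *
R2=lay(-165.5);t2=np.array([462.8,-303.3,57.6])
go((t2+[0,0,220],R2))
```

```text
t 17.0667 q [-0.3  0.1 -0.  -0.4 -1.4 -0.1] p [ 530.3 -181.8  302.6] F [ 1.  -0.1 -6.7] op 42.5 72.23438501358032
 0.1372 0.0051 -0.0333 19.70 -0.16 44.37 | 141 mm 49 deg
```

Call:
apply_moves(motion="0.017 0.001 -0.004 2.5 0 5.5 0.8;0.034 0.001 -0.008 4.9 0 11.1 0.8;0.051 0.002 -0.012 7.4 0 16.6 0.8;0.069 0.003 -0.017 9.9 -0.1 22.2 0.8;0.086 0.003 -0.021 12.3 -0.1 27.7 0.8;0.103 0.004 -0.025 14.8 -0.1 33.3 0.8;0.12 0.004 -0.029 17.2 -0.1 38.8 0.8;0.137 0.005 -0.033 19.7 -0.2 44.4 0.8")

```text
clock: 17.73
tcp_pos: [463.8, -303.0, 277.0]
ee_rot: [0.207, -0.123, 0.97, 0.027]
force: [-0.2, 0.1, -5.9]
opening: 42.5
grip_force: 72.4
```

Run:
```python
from k import *
R2=lay(-165.5);t2=np.array([462.8,-303.3,57.6])
go((t2+[0,0,90],R2),(t2+[0,0,30],R2))
s=snap("scene","s5");T=snap("top","t5")
np.savez("scene5",**s);np.savez("top5",**T)
# band positions on the held sleeve, and cradle tips still visible
for n,v in(("scene",s),("top",T)):
    h=(150,60,330,240) if n=="scene" else (330,180,440,300)
    for nm,lo,hi in(("red",[172,120,60],[180,255,255]),("red0",[0,150,60],[4,255,255]),("yel",[22,120,80],[32,255,255]),("grn",[65,80,30],[90,255,255])):
        for r in blobs(v,lo,hi,h,20): print(n,nm,r[0],r[1],r[2])
```

```text
t 17.7333 q [-0.4 -0.  -0.3 -0.3 -1.  -0.8] p [ 463.8 -303.   277. ] F [-0.2  0.1 -5.9] op 42.5 72.42247939109802
 0.0536 -0.0002 0.1177 0.10 0.06 -0.04 | 129 mm 0 deg
 0.0244 0.0000 0.0548 0.00 0.00 0.00 | 60 mm 0 deg
scene red0 [154.9 104.3] [150  60  14  86] 889
scene red0 [240.5 110.5] [236 105   8  14] 50
scene red0 [278.9 171.1] [270 167  18   8] 82
scene red0 [231.2 228.3] [225 226  13   6] 44
scene yel [263.2 106.1] [261 102   5   9] 32
scene yel [218.2 183.6] [208 158  28  51] 727
scene grn [253.1 184.3] [234 165  38  34] 621
top red0 [396.2 223.7] [386 218  21  12] 168
top yel [365.4 196. ] [352 182  31  27] 510
top grn [378.9 227.6] [370 224  15  11] 79
```

Run:
```python
from k import *
s,T=load("scene5"),load("top5")
_,p,R=cur();g=R.apply([0,0,-19])+p
A=np.radians(-165.5);u=np.array([np.cos(A),np.sin(A),0])
# grasp was ~ z=75.5 from red end (tcp z 68.4 + 7.7)
for nm,z in(("red",20),("yel",110)):
    c=g+u*(z-76)
    print(nm,c,"scene",proj(s,c+[8,12,10]),"top",proj(T,c+[0,5,18]))
print(tri(s,(240.5,110.5),T,(396.2,223.7)))
print("red plane",plane(T,(396.2,223.7),g[2]+18))
```

```text
red [ 509.3 -290.7  293.9] scene [237.  110.8] top [393.4 222.5]
yel [ 422.2 -313.2  293.9] scene [258.5 103.2] top [404.3 263.4]
(array([ 503.7, -292.8,  298.6]), np.float64(9.432033401065084))
red plane [ 506.8 -291.7  311.9]
```

Run:
```python
from k import *
a,b=load("scene0"),load("top0")
obs=[((55,45,0),(351.5,230.8)),((-55,45,0),(361.5,267.7)),((50,-30,74),(383.6,224.6)),((-50,-30,74),(392.6,259.3))]
obsS=[((55,-45,6),(233.6,189.3)),((55,45,0),(249.8,198.8)),((-55,45,6),(271.8,186.6)),((42,-30,74),(237.6,173.4)),((42,30,74),(249.6,179.4)),((-42,-30,74),(255.6,165.1)),((-42,30,74),(267.6,170.4))]
def r(v,ob=True):
    c,s=np.cos(v[2]),np.sin(v[2]);o=[]
    for S,L in((b,obs),(a,obsS)):
        for m,uv in L: o+=list(proj(S,(v[0]+c*m[0]-s*m[1],v[1]+s*m[0]+c*m[1],m[2]))-uv)
    return np.array(o)
f=least_squares(r,[464,-303,.25],loss="soft_l1");print(f.x[:2],np.degrees(f.x[2]));print(r(f.x).reshape(-1,2).round(1).tolist())
```

```text
[ 465.2 -304.8] 14.62504407033796
[[-1.0, -0.2], [-1.1, 0.7], [-0.9, -0.2], [-0.2, 1.4], [-1.2, -0.6], [0.3, 0.7], [0.9, -0.9], [-0.9, -1.8], [-0.9, -1.9], [-1.0, -1.9], [-1.0, -1.8]]
```

Run:
```python
from k import *
R2=lay(-165.4);t2=np.array([464,-305.2,57.6])
go((t2+[0,0,90],R2),(t2+[0,0,14],R2),(t2+[0,0,4],R2))
```

```text
t 17.8333 q [-0.4 -0.  -0.3 -0.3 -1.  -0.8] p [ 462.6 -302.8  276.6] F [ 0.7  0.6 -6.4] op 42.3 72.87498235702515
 0.0518 -0.0030 0.1181 0.09 0.00 -0.09 | 129 mm 0 deg
 0.0309 -0.0000 0.0694 0.00 0.00 0.00 | 76 mm 0 deg
 0.0041 -0.0000 0.0091 0.00 0.00 0.00 | 10 mm 0 deg
```

Call:
apply_moves(motion="0.007 0 0.016 0 0 0 0.8;0.015 -0.001 0.033 0 0 0 0.8;0.022 -0.001 0.05 0 0 0 0.8;0.03 -0.002 0.067 0 0 0 0.8;0.037 -0.002 0.084 0 0 0 0.8;0.045 -0.003 0.102 0.1 0 -0.1 0.8;0.052 -0.003 0.118 0.1 0 -0.1 0.8;0.052 -0.003 0.118 0.1 0 -0.1 0.8")

```text
clock: 18.5
tcp_pos: [464.7, -303.5, 145.1]
ee_rot: [0.205, -0.127, 0.97, 0.029]
force: [-1.7, 0.6, -8.0]
opening: 42.2
grip_force: 72.5
```

Call:
apply_moves(motion="0.005 0 0.012 0 0 0 0.8;0.01 0 0.023 0 0 0 0.8;0.015 0 0.035 0 0 0 0.8;0.02 0 0.046 0 0 0 0.8;0.025 0 0.057 0 0 0 0.8;0.029 0 0.065 0 0 0 0.8;0.031 0 0.069 0 0 0 0.8;0.031 0 0.069 0 0 0 0.8")

```text
clock: 19.17
tcp_pos: [467.3, -305.9, 73.5]
ee_rot: [0.208, -0.127, 0.97, 0.026]
force: [-0.4, 0.8, -6.5]
opening: 42.0
grip_force: 73.0
```

Run:
```python
from k import *
R2=lay(-165.4);t2=np.array([464,-305.2,57.6])
go((t2+[0,0,6],R2),(t2+[0,0,0],R2))
```

```text
t 19.1667 q [-0.5  0.2 -0.5 -0.5 -0.6 -0.5] p [ 467.3 -305.9   73.5] F [-0.4  0.8 -6.5] op 42.0 72.99793124198914
 0.0068 0.0015 0.0079 0.01 0.17 0.30 | 10 mm 0 deg
 0.0024 -0.0000 0.0055 0.00 0.00 0.00 | 6 mm 0 deg
```

Call:
apply_moves(motion="0.001 0 0.001 0 0 0 0.8;0.002 0 0.002 0 0 0.1 0.8;0.003 0.001 0.003 0 0 0.1 0.8;0.004 0.001 0.004 0 0.1 0.2 0.8;0.005 0.001 0.005 0 0.1 0.2 0.8;0.006 0.001 0.007 0 0.2 0.3 0.8;0.007 0.001 0.008 0 0.2 0.3 0.8;0.007 0.001 0.008 0 0.2 0.3 0.8")

```text
clock: 19.83
tcp_pos: [464.4, -305.8, 64.5]
ee_rot: [0.207, -0.125, 0.97, 0.026]
force: [-0.0, -0.3, -5.3]
opening: 42.4
grip_force: 73.0
```

Call:
apply_moves(motion="0 0 0.001 0 0 0 0.8;0.001 0 0.001 0 0 0 0.8;0.001 0 0.002 0 0 0 0.8;0.001 0 0.003 0 0 0 0.8;0.002 0 0.003 0 0 0 0.8;0.002 0 0.004 0 0 0 0.8;0.002 0 0.004 0 0 0 0.8;0.002 0 0.004 0 0 0 0.8")

```text
clock: 20.5
tcp_pos: [464.5, -305.7, 61.0]
ee_rot: [0.207, -0.125, 0.97, 0.026]
force: [-2.9, 3.9, 2.7]
opening: 42.0
grip_force: 73.4
```

Call:
apply_moves(motion="0 0.001 0 0 0 0 0.8;0 0.001 0 0 0 0 0.8;0 0.002 0.001 0 0 0 0.8;0 0.002 0.001 0 0 0 0.8;0.001 0.003 0.001 0 0 0 0.8;0.001 0.003 0.002 0 0 0 0.8;0.001 0.003 0.002 0 0 0 0.8;0.001 0.003 0.002 0 0 0 0.8")

```text
clock: 21.17
tcp_pos: [463.5, -303.3, 58.6]
ee_rot: [0.207, -0.125, 0.97, 0.026]
force: [-3.4, 1.7, 6.0]
opening: 42.4
grip_force: 73.6
```

Call:
apply_moves(motion="0 0.0005 0 0 0 0 0.7;0 0.0005 0 0 0 0 0.6;0 0.0005 0 0 0 0 0.5;0 0.0005 0 0 0 0 0.45;0 0.0005 0 0 0 0 0.4;0 0.0005 0 0 0 0 0.3;0 0.0005 0 0 0 0 0.2;0 0.0005 0 0 0 0 0.1", force=20)

```text
clock: 21.83
tcp_pos: [463.5, -302.7, 58.0]
ee_rot: [0.207, -0.125, 0.97, 0.026]
force: [0.8, -0.4, 0.2]
opening: 76.8
grip_force: 0.0
```

Call:
apply_moves(motion="0 0 0 0 0 0 0;0 0 0 0 0 0 0;0 0 0 0 0 0 0;0 0 -0.01 0 0 0 0;0 0 -0.025 0 0 0 0;0 0 -0.05 0 0 0 0;0 0 -0.08 0 0 0 0;0 0 -0.11 0 0 0 0")

```text
clock: 22.5
tcp_pos: [418.9, -313.8, 159.8]
ee_rot: [0.206, -0.125, 0.97, 0.026]
force: [0.8, -0.1, -0.1]
opening: 85.5
grip_force: 0.0
```

Run:
```python
from k import *
_,p,R=cur()
s=snap("scene","s6");T=snap("top","t6")
np.savez("scene6",**s);np.savez("top6",**T)
for n,v in(("scene",s),("top",T)):
    h=(225,145,330,205) if n=="scene" else (340,215,410,275)
    for nm,lo,hi in(("red",[172,120,60],[180,255,255]),("red0",[0,150,60],[4,255,255]),("yel",[22,120,80],[32,255,255])):
        for r in blobs(v,lo,hi,h,10): print(n,nm,r[0],r[1],r[2])
A=np.radians(-165.4);u=np.array([np.cos(A),np.sin(A),0])
for z in(-45,45): 
    c=np.array([465.2,-304.8,75])+u*z;print("pred red/yel",proj(s,c+[6,10,14]),proj(T,c+[0,4,14]))
up=p+[-20,40,120]
go(((460,-200,330),down(-165)),((460,50,330),down(-174+0)))
```

```text
scene red0 [278.8 171.2] [271 168  17   7] 81
scene red0 [245.  173.3] [241 169   8  11] 39
scene yel [264.2 164. ] [260 160   8  10] 44
scene yel [226.1 180.1] [225 169   4  21] 60
scene yel [230.4 202.6] [225 200  11   5] 38
top red0 [372.3 228.6] [364 224  17  10] 109
pred red/yel [241.5 172.6] [372.2 228.5]
pred red/yel [260.9 163.3] [381.  261.7]
t 22.6 q [-0.5  0.1 -0.4 -0.4 -0.8 -0.6] p [ 420.5 -315.7  164.2] F [ 0.6 -0.5  0.5] op 85.4 0.0
 -0.1301 0.1006 -0.1241 -0.54 24.32 -0.28 | 206 mm 24 deg
 -0.0647 0.2415 0.0000 0.00 0.00 9.00 | 250 mm 9 deg
```

Call:
apply_moves(motion="-0.016 0.012 -0.03 0 3 0 0;-0.033 0.025 -0.05 0 6 0 0;-0.05 0.037 -0.07 -0.1 9 0 0;-0.065 0.05 -0.085 -0.2 12 -0.1 0;-0.08 0.062 -0.1 -0.3 15 -0.1 0;-0.1 0.075 -0.11 -0.4 18 -0.2 0;-0.115 0.088 -0.12 -0.5 21 -0.2 0;-0.13 0.1 -0.124 -0.5 24.3 -0.3 0")

```text
clock: 23.27
tcp_pos: [460.7, -199.1, 327.4]
ee_rot: [-0.002, -0.131, 0.991, 0.002]
force: [0.9, -0.9, 0.3]
opening: 85.4
grip_force: 0.0
```

Call:
apply_moves(motion="-0.008 0.03 0 0 0 -7 0;-0.016 0.06 0 0 0 -14 0;-0.024 0.09 0 0 0 -21 0;-0.032 0.12 0 0 0 -28 0;-0.04 0.15 0 0 0 -35 0;-0.048 0.18 0 0 0 -42 0;-0.056 0.21 0 0 0 -49 0;-0.065 0.24 0 0 0 -56 0")

```text
clock: 23.93
tcp_pos: [460.6, 50.3, 326.2]
ee_rot: [-0.001, -0.583, 0.812, 0.003]
force: [1.4, 0.7, 0.4]
opening: 85.7
grip_force: 0.0
```

Run:
```python
from k import *
go(((470,200,280),down(-55)),((470,323,220),down(6.3)))
```

```text
t 23.9333 q [ 0.5 -0.  -0.3 -0.  -1.4 -0.9] p [460.6  50.3 326.2] F [1.4 0.7 0.4] op 85.7 0.0
 -0.1448 0.0387 0.0469 0.25 0.33 -53.65 | 157 mm 54 deg
 -0.1008 -0.0705 0.0600 0.00 0.00 -61.30 | 137 mm 61 deg
```

Call:
apply_moves(motion="-0.018 0.005 0.006 0 0 -6.7 0;-0.036 0.01 0.012 0 0 -13.4 0;-0.054 0.015 0.018 0 0 -20 0;-0.072 0.019 0.023 0.1 0.1 -26.8 0;-0.09 0.024 0.029 0.1 0.2 -33.5 0;-0.108 0.029 0.035 0.2 0.2 -40 0;-0.126 0.034 0.041 0.2 0.3 -47 0;-0.145 0.039 0.047 0.2 0.3 -53.6 0")

```text
clock: 24.6
tcp_pos: [471.0, 199.7, 279.4]
ee_rot: [0.0, 0.887, -0.462, -0.001]
force: [-0.3, 1.1, 0.1]
opening: 85.7
grip_force: 0.0
```

Call:
apply_moves(motion="-0.012 -0.008 0 0 0 -7 0;-0.024 -0.016 0 0 0 -14 0;-0.036 -0.025 0 0 0 -21 0;-0.05 -0.035 0 0 0 -28 0;-0.062 -0.044 0.01 0 0 -35 0;-0.075 -0.053 0.02 0 0 -42 0;-0.09 -0.062 0.03 0 0 -49 0;-0.1 -0.07 0.04 0 0 -56 0")

```text
clock: 25.27
tcp_pos: [471.7, 322.0, 239.2]
ee_rot: [-0.0, 1.0, 0.008, -0.001]
force: [0.8, 0.8, 0.1]
opening: 85.4
grip_force: 0.0
```

Run:
```python
from k import *
a,b=load("scene0"),load("top0")
obs=[((75,12,26),(132,215)),((-75,12,26),(135.6,272.4))]
obsS=[((75,-12,26),(358.6,280)),((75,12,26),(366,284.6)),((-75,12,26),(408.6,256)),((-75,-12,26),(400.2,252))]
def r(v):
    c,s=np.cos(v[2]),np.sin(v[2]);o=[]
    for S,L in((b,obs),(a,obsS)):
        for m,uv in L: o+=list(proj(S,(v[0]+c*m[0]-s*m[1],v[1]+s*m[0]+c*m[1],v[3]+m[2]))-uv)
    return np.array(o)
f=least_squares(r,[460,322,.11,85],loss="soft_l1");print(f.x[[0,1,3]],np.degrees(f.x[2]));print(r(f.x).reshape(-1,2).round(1).tolist())
R=down(6.3);v=f.x
go(((v[0]+10*np.cos(v[2]),v[1]+10*np.sin(v[2]),200),R))
T=snap("top","t7")
```

```text
[459.  323.4  77.8] 6.927307036715858
[[-0.9, 0.5], [-0.2, 0.7], [-0.9, -0.8], [-0.1, 0.5], [-0.3, 0.7], [-0.1, -0.3]]
t 25.2667 q [ 0.9  0.2 -0.2 -0.  -1.2  0.6] p [471.7 322.  239.2] F [0.8 0.8 0.1] op 85.4 0.0
 -0.0027 -0.0026 0.0392 -0.02 0.08 -5.34 | 39 mm 5 deg
```

Call:
apply_moves(motion="-0.003 -0.001 0.02 0 0 -2 0;-0.003 -0.001 0.04 0 0 -5.2 0;-0.003 -0.001 0.06 0 0 -5.2 0;-0.003 -0.001 0.08 0 0 -5.2 0;-0.003 -0.001 0.095 0 0 -5.2 0;-0.003 -0.001 0.11 0 0 -5.2 0;-0.003 -0.001 0.12 0 0 -5.2 0;-0.003 -0.001 0.12 0 0 -5.2 0")

```text
clock: 25.98
tcp_pos: [467.9, 320.9, 117.5]
ee_rot: [0.001, 0.999, 0.05, -0.002]
force: [-0.4, 0.2, -0.3]
opening: 85.4
grip_force: 0.0
```

Run:
```python
from k import *
go(((469,323,81),down(6.4)))
T=snap("top","t8");S=snap("scene","s8")
c=lambda s,x,y,w,h:cv2.resize(s["image"][y:y+h,x:x+w],(400,400),interpolation=cv2.INTER_CUBIC)
cv2.imwrite("pics/c8.png",np.hstack([c(S,320,200,120,120),c(T,90,190,100,100)])[...,::-1])
```

```text
t 25.9833 q [ 0.9  0.3 -0.4 -0.  -0.9  0.7] p [467.9 320.9 117.5] F [-0.4  0.2 -0.3] op 85.4 0.0
 0.0015 -0.0021 0.0365 0.12 0.25 -0.66 | 37 mm 1 deg
```

View pics/c8.png

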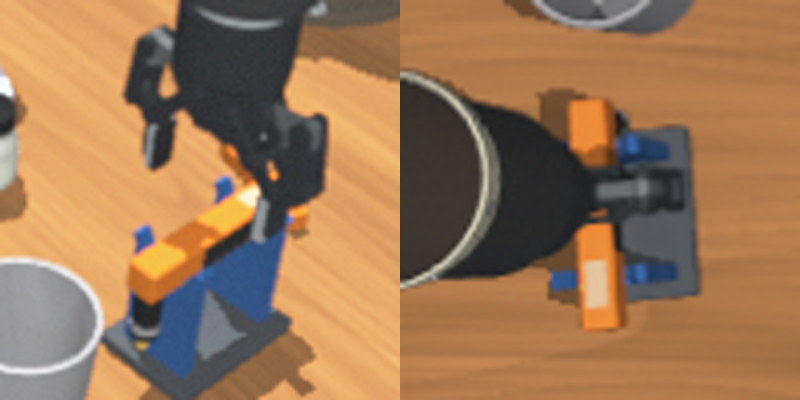

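The crop shows the open fingers straddling the orange handle between the two blue forks (top crop (645,148) and (650,272), finger at (640,190)). I'll lower and close.

Call:
apply_moves(motion="0.001 -0.002 0.008 0 0.1 -0.6 0;0.001 -0.002 0.016 0 0.2 -0.6 0;0.001 -0.002 0.024 0 0.2 -0.6 0;0.001 -0.002 0.03 0 0.2 -0.6 0;0.001 -0.002 0.034 0 0.2 -0.6 0;0.001 -0.002 0.036 0 0.2 -0.6 0.2;0.001 -0.002 0.036 0 0.2 -0.6 0.4;0.001 -0.002 0.036 0 0.2 -0.6 0.5", force=50)

```text
clock: 26.75
tcp_pos: [469.6, 324.2, 83.5]
ee_rot: [-0.0, 0.998, 0.056, 0.001]
force: [-0.2, 1.1, -0.7]
opening: 51.4
grip_force: 0.0
```

Call:
apply_moves(motion="0 0 0 0 0 0 0.6;0 0 0 0 0 0 0.7;0 0 0 0 0 0 0.8;0 0 0 0 0 0 0.9;0 0 0 0 0 0 0.9;0 0 0 0 0 0 0.9;0 0 0 0 0 0 0.9;0 0 0 0 0 0 0.9", force=60)

```text
clock: 27.42
tcp_pos: [469.8, 324.5, 84.1]
ee_rot: [-0.001, 0.998, 0.056, 0.001]
force: [-1.1, -0.2, 6.8]
opening: 23.2
grip_force: 59.6
```

Run:
```python
from k import *
go(((469,323,81),down(6.4)))
```

```text
t 27.4167 q [ 0.9  0.3 -0.4  0.  -0.8  0.7] p [469.8 324.5  84.1] F [-1.1 -0.2  6.8] op 23.2 59.560666680336
 -0.0010 0.0014 0.0031 -0.05 -0.16 0.03 | 4 mm 0 deg
```

Call:
apply_moves(motion="0 0 -0.004 0 0 0 0.9;0 0 -0.012 0 0 0 0.9;0 0 -0.025 0 0 0 0.9;0 0 -0.045 0 0 0 0.9;0 0 -0.07 0 0 0 0.9;0 0 -0.095 0 0 0 0.9;0 0 -0.12 0 0 0 0.9;0 0 -0.13 0 0 0 0.9")

```text
clock: 28.08
tcp_pos: [470.2, 324.8, 217.3]
ee_rot: [-0.002, 0.998, 0.056, 0.003]
force: [0.1, 0.7, -1.5]
opening: 22.7
grip_force: 58.9
```

Run:
```python
from k import *
_,p,R=cur()
S=snap("scene","s9");T=snap("top","t9");np.savez("scene9",**S);np.savez("top9",**T)
for ox in(48,52,56):
    X=p+R.apply([ox,0,0])+[0,0,-55.1];print(ox,proj(S,X),proj(S,X+[0,0,8]))
X=proj(S,p+R.apply([52,0,0])+[0,0,-51]);x,y=int(X[0]),int(X[1])
for r in blobs(S,[18,90,90],[34,255,255],(x-20,y-20,x+20,y+20),3): print("brass",r[0],r[1],r[2])
for r in blobs(S,[5,150,120],[16,255,255],(300,130,460,300),60): print("org",r[0],r[1],r[2],cv2.boxPoints(cv2.minAreaRect(r[3].astype(np.float32))).round(1).tolist())
for r in blobs(T,[5,150,120],[16,255,255],(90,190,190,290),30): print("orgT",r[0],r[1],r[2])
th=-90
q=cur()[0]["joint_positions"]
R1=down(-90)
go(((446,120,230),down(-90)))
```

```text
48 [369.3 258.8] [369.7 256. ]
52 [368.  259.6] [368.4 256.7]
56 [366.8 260.4] [367.2 257.5]
brass [367.9 258.8] [367 257   3   4] 10
org [378.3 231.6] [363 214  30  30] 340 [[359.0, 231.89999389648438], [391.70001220703125, 213.5], [400.0, 228.10000610351562], [367.29998779296875, 246.60000610351562]]
org [394.5 251.5] [385 240  27  24] 129 [[383.20001220703125, 244.60000610351562], [389.8999938964844, 238.3000030517578], [411.0, 261.0], [404.29998779296875, 267.29998779296875]]
orgT [120.1 217.6] [113 208  15  22] 248
orgT [122.7 260. ] [115 243  16  33] 313
t 28.1833 q [ 0.9  0.2 -0.2  0.  -1.1  0.7] p [469.8 324.8 215.5] F [ 0.6 -0.4 -2.4] op 22.9 58.89696478843689
 -0.0465 0.2008 -0.0153 -0.35 -0.05 96.42 | 207 mm 96 deg
```

Call:
apply_moves(motion="0 0 -0.005 0 0 5 0.9;0 0.01 -0.01 0 0 11 0.9;-0.003 0.025 -0.015 0 0 17 0.9;-0.006 0.04 -0.02 0 0 23 0.9;-0.01 0.055 -0.025 -0.1 0 29 0.9;-0.013 0.07 -0.025 -0.1 0 35 0.9;-0.017 0.085 -0.025 -0.1 0 41 0.9;-0.02 0.1 -0.025 -0.2 0 47 0.9")

```text
clock: 28.85
tcp_pos: [459.4, 221.1, 236.3]
ee_rot: [0.002, 0.937, -0.349, -0.0]
force: [-0.3, -0.1, -2.1]
opening: 23.0
grip_force: 58.9
```

Run:
```python
from k import *
go(((446,61.5,230),down(-90)))
```

```text
t 28.85 q [ 0.8  0.1 -0.3  0.  -1.2  0. ] p [459.4 221.1 236.3] F [-0.3 -0.1 -2.1] op 23.0 58.90890598297119
 0.0944 0.1294 0.0071 0.21 -0.19 49.10 | 160 mm 49 deg
```

Call:
apply_moves(motion="0.012 0.016 0 0 0 6 0.9;0.024 0.033 0.001 0.1 0 12 0.9;0.036 0.049 0.002 0.1 -0.1 18 0.9;0.048 0.065 0.003 0.1 -0.1 25 0.9;0.06 0.082 0.004 0.1 -0.1 31 0.9;0.072 0.1 0.005 0.2 -0.2 37 0.9;0.084 0.115 0.006 0.2 -0.2 43 0.9;0.094 0.129 0.007 0.2 -0.2 49 0.9")

```text
clock: 29.52
tcp_pos: [446.7, 61.9, 229.8]
ee_rot: [-0.0, 0.708, -0.707, -0.0]
force: [0.2, 0.0, -1.7]
opening: 22.8
grip_force: 58.9
```

Call:
apply_moves(motion="0 0 0.01 0 0 0 0.9;0 0 0.025 0 0 0 0.9;0 0 0.045 0 0 0 0.9;0 0 0.065 0 0 0 0.9;0 0 0.08 0 0 0 0.9;0 0 0.095 0 0 0 0.9;0 0 0.1 0 0 0 0.9;0 0 0.1 0 0 0 0.9")

```text
clock: 30.18
tcp_pos: [446.6, 62.9, 129.5]
ee_rot: [0.001, 0.71, -0.704, -0.001]
force: [0.0, 0.5, -1.9]
opening: 22.9
grip_force: 59.1
```

Run:
```python
from k import *
_,p,R=cur()
S=snap("scene","s10");T=snap("top","t10")
tip=p+R.apply([52,0,0])+[0,0,-55.1];print("tip est",tip,proj(S,tip+[0,0,4]),"disc",proj(S,(446,9.5,40)))
x,y=proj(S,tip+[0,0,4]).astype(int)
for r in blobs(S,[18,90,80],[34,255,255],(x-15,y-15,x+15,y+15),3): print("brass",r[0],r[1],r[2])
for r in blobs(S,[100,120,40],[130,255,255],(296,210,328,240),3): print("disc",r[0],r[1],r[2])
go(((446,61.5,97),down(-90)))
```

```text
tip est [447.   10.9  74.4] [309.3 211. ] disc [309.  221.4]
brass [322.5 197. ] [322 195   2   5] 10
brass [309.3 210. ] [308 209   3   3] 7
disc [309.3 222.1] [307 221   6   3] 11
t 30.2833 q [ 0.6  0.1 -0.6 -0.  -0.9 -0.6] p [448.2  63.5 131.6] F [-0.1  0.8 -1.9] op 23.4 59.0579617023468
 0.0020 0.0023 0.0346 -0.10 0.06 0.45 | 35 mm 0 deg
```

Call:
apply_moves(motion="0.001 0.001 0.006 0 0 0 0.9;0.002 0.002 0.012 0 0 0 0.9;0.002 0.002 0.018 0 0 0 0.9;0.002 0.002 0.024 0 0 0.4 0.9;0.002 0.002 0.028 0 0 0.4 0.9;0.002 0.002 0.031 0 0 0.4 0.9;0.002 0.002 0.033 0 0 0.4 0.9;0.002 0.002 0.033 0 0 0.4 0.9")

```text
clock: 30.95
tcp_pos: [446.2, 61.5, 98.4]
ee_rot: [-0.001, 0.707, -0.707, 0.0]
force: [0.1, -0.3, -2.5]
opening: 22.9
grip_force: 59.1
```

Call:
apply_moves(motion="0 0 0.001 0 0 0 0.9;0 0 0.002 0 0 0 0.9;0 0 0.003 0 0 0 0.9;0 0 0.004 0 0 0 0.9;0 0 0.005 0 0 0 0.9;0 0 0.006 0 0 0 0.9;0 0 0.006 0 0 0 0.9;0 0 0.006 0 0 0 0.9")

```text
clock: 31.62
tcp_pos: [446.6, 61.7, 92.9]
ee_rot: [-0.002, 0.707, -0.707, 0.0]
force: [-0.9, 0.8, 0.4]
opening: 22.7
grip_force: 59.3
```

Call:
apply_moves(motion="0 0 0.001 0 0 0 0.9;0 0 0.002 0 0 0 0.9;0 0 0.0025 0 0 0 0.9;0 0 0.0025 0 0 0 0.9;0 0 0.0025 0 0 0 0.9;0 0 0.0025 0 0 0 0.9;0 0 0.0025 0 0 0 0.9;0 0 0.0025 0 0 0 0.9")

```text
clock: 32.28
tcp_pos: [446.6, 61.7, 90.4]
ee_rot: [-0.002, 0.707, -0.707, 0.0]
force: [0.6, 1.5, 0.7]
opening: 23.3
grip_force: 59.4
```

Run:
```python
from k import *
for _ in range(3): print(cur()[0]["force"],cur()[1]); snap("scene","s11")
A=np.radians(-165.4);u=np.array([np.cos(A),np.sin(A),0])
for z in(-45,45): print("band",np.array([465.2,-304.8,75])+u*z)
S=snap("scene")
# visible tip length: brass rows
for r in blobs(S,[18,90,80],[34,255,255],(296,200,322,232),2): print("brass",r[0],r[1],r[2])
```

```text
[0.6 1.5 0.7] [446.6  61.7  90.4]
[-0.5  0.3  0.1] [446.5  61.7  90.4]
[-0.2  1.4  0. ] [446.5  61.7  90.4]
band [ 508.7 -293.5   75. ]
band [ 421.7 -316.1   75. ]
brass [321.  208.5] [321 206   1   6] 6
brass [308.7 220.3] [308 220   2   2] 3
```

Call:
apply_moves(motion="0 0 0.001 0 0 0 0.9;0 0 0.002 0 0 0 0.9;0 0 0.002 0 0 0 0.9;0 0 0.002 0 0 0 0.9;0 0 0.002 0 0 0 0.9;0 0 0.002 0 0 0 0.9;0 0 0.002 0 0 0 0.9;0 0 0.002 0 0 0 0.9")

```text
clock: 33.15
tcp_pos: [446.5, 61.6, 88.4]
ee_rot: [-0.002, 0.707, -0.707, 0.0]
force: [-0.0, 1.2, 1.1]
opening: 23.1
grip_force: 59.5
```

Run:
```python
from k import *
F=[]
for _ in range(6): F.append(cur()[0]["force"][2]); S=snap("scene")
print(F,cur()[1])
for r in blobs(S,[18,90,80],[34,255,255],(296,200,322,232),1): print("brass",r[0],r[1],r[2])
```

```text
[np.float64(1.1418483097032315), np.float64(1.320110798816026), np.float64(1.7488411974330509), np.float64(0.797838879504819), np.float64(1.230181784056557), np.float64(1.9141630256036828)] [446.5  61.6  88.4]
brass [321. 209.] [321 206   1   7] 7
```

Call:
apply_moves(motion="0 0 -0.01 0 0 0 0.9;0 0 -0.025 0 0 0 0.9;0 0 -0.045 0 0 0 0.9;0 0 -0.07 0 0 0 0.9;0 0 -0.1 0 0 0 0.9;0 0 -0.13 0 0 0 0.9;0 0 -0.155 0 0 0 0.9;0 0 -0.16 0 0 0 0.9")

```text
clock: 34.12
tcp_pos: [447.2, 61.5, 252.1]
ee_rot: [-0.004, 0.707, -0.707, 0.001]
force: [0.8, 0.6, -2.0]
opening: 23.1
grip_force: 59.2
```

Run:
```python
from k import *
go(((508.7,-241.5,245),down(-90)),((508.7,-241.5,165),down(-90)))
```

```text
t 34.1167 q [ 0.6 -0.  -0.4  0.  -1.2 -0.6] p [447.2  61.5 252.1] F [ 0.8  0.6 -2. ] op 23.1 59.19235825538635
 0.3030 -0.0613 0.0065 -0.40 0.20 0.03 | 309 mm 0 deg
 0.0000 0.0000 0.0800 0.00 0.00 0.00 | 80 mm 0 deg
```

Call:
apply_moves(motion="0.025 -0.005 0 0 0 0 0.9;0.065 -0.013 0 0 0 0 0.9;0.105 -0.021 0 0 0 0 0.9;0.145 -0.03 0 0 0 0 0.9;0.185 -0.038 0 0 0 0 0.9;0.225 -0.046 0.002 -0.2 0.1 0 0.9;0.265 -0.054 0.004 -0.3 0.1 0 0.9;0.29 -0.059 0.006 -0.4 0.2 0 0.9")

```text
clock: 34.78
tcp_pos: [504.2, -231.8, 240.0]
ee_rot: [-0.003, -0.707, 0.708, 0.002]
force: [0.6, 1.0, -3.2]
opening: 22.9
grip_force: 59.1
```

Call:
apply_moves(motion="0.008 -0.002 0.01 0 0 0 0.9;0.013 -0.002 0.02 0 0 0 0.9;0.013 -0.002 0.03 0 0 0 0.9;0.013 -0.002 0.045 0 0 0 0.9;0.013 -0.002 0.06 0 0 0 0.9;0.013 -0.002 0.07 0 0 0 0.9;0.013 -0.002 0.075 0 0 0 0.9;0.013 -0.002 0.075 0 0 0 0.9")

```text
clock: 35.45
tcp_pos: [505.9, -240.8, 165.6]
ee_rot: [0.003, 0.708, -0.707, -0.002]
force: [-0.2, -0.6, -2.5]
opening: 22.7
grip_force: 59.2
```

Run:
```python
from k import *
_,p,R=cur()
S=snap("scene","s12");T=snap("top","t12")
tip=p+R.apply([52,0,0])+[0,0,-55.1];print("tip est",tip,proj(S,tip+[0,0,4]))
for r in blobs(S,[18,90,80],[34,255,255],(232,150,275,185),3): print("brass/yel",r[0],r[1],r[2])
for r in blobs(S,[0,150,60],[4,255,255],(232,150,262,190),3): print("red",r[0],r[1],r[2],"prev 245,173.3")
go(((508.7,-241.5,154),down(-90)))
```

```text
tip est [ 506.  -292.8  110.5] [242. 164.]
brass/yel [249. 150.] [248 150   3   1] 3
brass/yel [265.5 166. ] [264 161   4  10] 28
brass/yel [242. 163.] [241 162   3   3] 5
red [245.1 173.5] [241 169   8  11] 36 prev 245,173.3
t 35.55 q [-0.1  0.2 -0.3  0.  -1.   0.1] p [ 507.  -241.3  167.3] F [ 0.9  0.1 -2. ] op 23.3 59.172502756118774
 0.0001 -0.0017 0.0133 0.25 -0.11 0.08 | 13 mm 0 deg
```

Call:
apply_moves(motion="0 -0.002 0.004 0 0 0 0.9;0 -0.002 0.008 0 0 0 0.9;0 -0.002 0.012 0 0 0 0.9;0 -0.002 0.014 0 0 0 0.9;0 -0.002 0.016 0 0 0 0.9;0 -0.002 0.018 0 0 0 0.9;0 -0.002 0.019 0 0 0 0.9;0 -0.002 0.02 0 0 0 0.9")

```text
clock: 36.22
tcp_pos: [508.7, -242.0, 147.1]
ee_rot: [0.002, 0.707, -0.707, -0.001]
force: [0.0, 0.6, -0.5]
opening: 23.1
grip_force: 59.5
```

Run:
```python
from k import *
F=[]
for _ in range(4): F.append(cur()[0]["force"].round(1)); S=snap("scene")
print(F,cur()[1])
```

```text
[array([ 0. ,  0.6, -0.5]), array([-1.5, -0.4,  0.4]), array([-0.9,  0.4,  0.6]), array([-0.2, -0.4, -0.4])] [ 508.8 -241.9  147.2]
```

Call:
apply_moves(motion="0 0 0.001 0 0 0 0.9;0 0 0.002 0 0 0 0.9;0 0 0.003 0 0 0 0.9;0 0 0.0035 0 0 0 0.9;0 0 0.0035 0 0 0 0.9;0 0 0.0035 0 0 0 0.9;0 0 0.0035 0 0 0 0.9;0 0 0.0035 0 0 0 0.9")

```text
clock: 37.08
tcp_pos: [508.7, -241.9, 143.6]
ee_rot: [0.002, 0.707, -0.707, -0.001]
force: [-0.5, -0.1, 1.7]
opening: 22.8
grip_force: 59.6
```

Run:
```python
from k import *
F=[]
for _ in range(6): F.append(cur()[0]["force"].round(1)); S=snap("scene")
print(np.mean(F,0),cur()[1])
for r in blobs(S,[0,150,60],[4,255,255],(232,150,262,190),3): print("red",r[0],r[1],r[2])
go(((421.7,-264.5,190),down(-90)))
```

```text
[-0.4 -0.1  1.9] [ 508.8 -241.9  143.5]
red [245.2 173.7] [241 169   8  11] 35
t 37.3833 q [-0.1  0.3 -0.4  0.  -1.   0.1] p [ 508.8 -241.9  143.5] F [-1.   0.7  1.6] op 22.8 59.56118702888489
 0.0227 0.0873 -0.0461 0.25 -0.10 0.02 | 101 mm 0 deg
```

Call:
apply_moves(motion="0 0 -0.01 0 0 0 0.9;0 0 -0.025 0 0 0 0.9;0 0 -0.04 0 0 0 0.9;0.005 0.02 -0.046 0 0 0 0.9;0.01 0.04 -0.046 0.1 0 0 0.9;0.015 0.06 -0.046 0.2 -0.1 0 0.9;0.02 0.08 -0.046 0.2 -0.1 0 0.9;0.023 0.087 -0.046 0.2 -0.1 0 0.9")

```text
clock: 38.05
tcp_pos: [419.2, -264.6, 190.1]
ee_rot: [-0.0, -0.707, 0.707, 0.001]
force: [-1.5, 0.5, -2.2]
opening: 23.2
grip_force: 59.5
```

Run:
```python
from k import *
_,p,R=cur()
S=snap("scene","s13")
tip=p+R.apply([52,0,0])+[0,0,-55.1];print("tip est",tip,proj(S,tip+[0,0,4]))
for r in blobs(S,[18,90,80],[34,255,255],(240,130,280,185),3): print("brass/yel",r[0],r[1],r[2])
go(((421.7,-264.5,154),down(-90)),((421.7,-264.5,145),down(-90)))
```

```text
tip est [ 419.2 -316.6  134.9] [261.  148.4]
brass/yel [268.4 132.4] [267 131   4   4] 8
brass/yel [260.5 147.5] [260 146   2   4] 8
brass/yel [263.5 163.5] [257 158  11  13] 58
t 38.1 q [-0.2  0.1 -0.4 -0.  -1.   0.2] p [ 419.3 -264.9  190.3] F [-0.4 -0.5 -3.6] op 23.1 59.452539682388306
 -0.0004 -0.0024 0.0363 0.08 0.05 -0.04 | 36 mm 0 deg
 0.0000 0.0000 0.0090 0.00 0.00 0.00 | 9 mm 0 deg
```

Call:
apply_moves(motion="0 -0.001 0.008 0 0 0 0.9;0 -0.002 0.016 0 0 0 0.9;0 -0.002 0.024 0 0 0 0.9;0 -0.002 0.03 0 0 0 0.9;0 -0.002 0.034 0 0 0 0.9;0 -0.002 0.037 0 0 0 0.9;0 -0.002 0.039 0 0 0 0.9;0 -0.002 0.04 0 0 0 0.9")

```text
clock: 38.77
tcp_pos: [424.0, -264.8, 149.7]
ee_rot: [0.001, 0.707, -0.707, -0.0]
force: [-0.3, 0.6, 0.2]
opening: 22.6
grip_force: 59.6
```

Call:
apply_moves(motion="0 0 0.001 0 0 0 0.9;0 0 0.002 0 0 0 0.9;0 0 0.003 0 0 0 0.9;0 0 0.004 0 0 0 0.9;0 0 0.005 0 0 0 0.9;0 0 0.006 0 0 0 0.9;0 0 0.006 0 0 0 0.9;0 0 0.006 0 0 0 0.9")

```text
clock: 39.43
tcp_pos: [424.0, -264.8, 144.1]
ee_rot: [0.0, 0.707, -0.707, -0.0]
force: [-0.4, 0.8, 2.2]
opening: 23.0
grip_force: 59.8
```

Run:
```python
from k import *
F=[]
for _ in range(6): F.append(cur()[0]["force"].round(1)); S=snap("scene")
print(np.mean(F,0),cur()[1])
for r in blobs(S,[18,90,80],[34,255,255],(250,150,280,185),3): print("yel",r[0],r[1],r[2])
```

```text
[-0.1  0.5  1.5] [ 424.  -264.8  144. ]
yel [263.7 163.8] [259 159   9  12] 56
```

Call:
apply_moves(motion="0 0 -0.01 0 0 0 0.9;0 0 -0.025 0 0 0 0.9;0 0 -0.04 0 0 0 0.9;0 0 -0.06 0 0 0 0.9;0 0 -0.08 0 0 0 0.9;0 0 -0.1 0 0 0 0.9;0 -0.005 -0.11 0 0 0 0.9;0 -0.01 -0.112 0 0 0 0.9")

```text
clock: 40.4
tcp_pos: [435.0, -265.0, 258.2]
ee_rot: [-0.001, 0.707, -0.707, 0.001]
force: [0.2, -0.4, -1.5]
opening: 23.0
grip_force: 59.4
```

Call:
apply_moves(motion="-0.02 -0.001 0 0 0 0 0.9;-0.055 -0.003 0 0 0 0 0.9;-0.095 -0.005 0 0 0 0 0.9;-0.135 -0.007 0 0 0 0 0.9;-0.175 -0.01 0 0 0 0 0.9;-0.215 -0.014 0 0 0 0 0.9;-0.25 -0.018 0 0 0 0 0.9;-0.28 -0.02 0 0 0 0 0.9")

```text
clock: 41.07
tcp_pos: [453.6, 17.8, 254.8]
ee_rot: [0.001, 0.708, -0.707, -0.001]
force: [1.1, -0.6, -2.0]
opening: 23.1
grip_force: 59.3
```

Call:
apply_moves(motion="-0.03 0 0 0 0 -6 0.9;-0.065 0 0 0 0 -12 0.9;-0.1 0 0 0 0 -18 0.9;-0.135 0 0 0 0 -24 0.9;-0.165 0 0 0 0 -30 0.9;-0.195 0 0 0 0 -36 0.9;-0.22 0 0 0 0 -42 0.9;-0.24 0 0 0 0 -48 0.9")

```text
clock: 41.73
tcp_pos: [453.2, 257.4, 254.2]
ee_rot: [0.001, 0.935, -0.355, -0.001]
force: [0.4, -0.5, -2.9]
opening: 23.4
grip_force: 59.3
```

Run:
```python
from k import *
go(((470,324.8,215),down(6.42)))
```

```text
t 41.7333 q [ 0.9  0.1 -0.3 -0.  -1.2 -0. ] p [453.2 257.4 254.2] F [ 0.4 -0.5 -2.9] op 23.4 59.337413907051086
 -0.0322 -0.0617 0.0391 0.13 0.14 -48.05 | 80 mm 48 deg
```

Call:
apply_moves(motion="-0.004 -0.008 0 0 0 -6.5 0.9;-0.008 -0.016 0 0 0 -13 0.9;-0.012 -0.024 0.005 0 0 -20 0.9;-0.017 -0.032 0.012 0 0 -26.5 0.9;-0.022 -0.04 0.02 0.1 0.1 -33 0.9;-0.026 -0.05 0.03 0.1 0.1 -40 0.9;-0.03 -0.058 0.037 0.1 0.1 -46 0.9;-0.032 -0.062 0.039 0.1 0.1 -48 0.9")

```text
clock: 42.4
tcp_pos: [470.7, 323.1, 213.5]
ee_rot: [0.001, 0.998, 0.056, -0.001]
force: [-0.1, 0.2, -1.9]
opening: 23.0
grip_force: 59.3
```

Call:
apply_moves(motion="0 0 0.01 0 0 0 0.9;0 0 0.025 0 0 0 0.9;0 0 0.045 0 0 0 0.9;0 0 0.06 0 0 0 0.9;0 0 0.07 0 0 0 0.9;0 0 0.08 0 0 0 0.9;0 0 0.085 0 0 0 0.9;0 0 0.085 0 0 0 0.9")

```text
clock: 43.07
tcp_pos: [471.1, 322.3, 130.6]
ee_rot: [0.0, 0.999, 0.052, -0.0]
force: [0.1, 0.0, -2.4]
opening: 23.0
grip_force: 59.3
```

Run:
```python
from k import *
go(((469.8,324.5,92),down(6.42)),((469.8,324.5,85),down(6.42)))
```

```text
t 43.0667 q [ 0.9  0.3 -0.4  0.  -0.9  0.7] p [471.1 322.3 130.6] F [ 0.1  0.  -2.4] op 23.0 59.32189643383026
 -0.0011 -0.0023 0.0386 0.02 0.01 -0.44 | 39 mm 0 deg
 0.0000 0.0000 0.0070 0.00 0.00 0.00 | 7 mm 0 deg
```

Call:
apply_moves(motion="-0.001 -0.002 0 0 0 -0.4 0.9;-0.001 -0.002 0.005 0 0 -0.4 0.9;-0.001 -0.002 0.012 0 0 -0.4 0.9;-0.001 -0.002 0.02 0 0 -0.4 0.9;-0.001 -0.002 0.028 0 0 -0.4 0.9;-0.001 -0.002 0.034 0 0 -0.4 0.9;-0.001 -0.002 0.038 0 0 -0.4 0.9;-0.001 -0.002 0.038 0 0 -0.4 0.9")

```text
clock: 43.73
tcp_pos: [469.9, 324.2, 92.5]
ee_rot: [0.0, 0.998, 0.056, -0.0]
force: [0.3, -0.2, -1.9]
opening: 23.2
grip_force: 59.3
```

Call:
apply_moves(motion="0 0 0.001 0 0 0 0.9;0 0 0.002 0 0 0 0.9;0 0 0.003 0 0 0 0.9;0 0 0.004 0 0 0 0.9;0 0 0.005 0 0 0 0.9;0 0 0.005 0 0 0 0.9;0 0 0.005 0 0 0 0.9;0 0 0.005 0 0 0 0.9")

```text
clock: 44.4
tcp_pos: [470.4, 324.8, 89.0]
ee_rot: [-0.001, 0.998, 0.056, 0.001]
force: [-0.4, -0.4, -2.7]
opening: 22.9
grip_force: 59.3
```

Call:
apply_moves(motion="0 0 0.001 0 0 0 0.9;0 0 0.002 0 0 0 0.9;0 0 0.003 0 0 0 0.9;0 0 0.004 0 0 0 0.9;0 0 0.004 0 0 0 0.9;0 0 0.004 0 0 0 0.9;0 0 0.004 0 0 0 0.9;0 0 0.004 0 0 0 0.9")

```text
clock: 45.07
tcp_pos: [470.4, 324.8, 84.9]
ee_rot: [-0.001, 0.998, 0.056, 0.001]
force: [0.0, 0.2, -2.8]
opening: 23.1
grip_force: 59.3
```

Call:
apply_moves(motion="0 0 0.0005 0 0 0 0.9;0 0 0.001 0 0 0 0.9;0 0 0.0015 0 0 0 0.9;0 0 0.0015 0 0 0 0.9;0 0 0.0015 0 0 0 0.9;0 0 0.0015 0 0 0 0.9;0 0 0.0015 0 0 0 0.9;0 0 0.0015 0 0 0 0.9")

```text
clock: 45.73
tcp_pos: [470.4, 324.8, 84.1]
ee_rot: [-0.001, 0.998, 0.056, 0.001]
force: [-2.8, -1.0, 6.0]
opening: 23.2
grip_force: 60.4
```

Seated: the force went from -2.8 to +6 N. Now I release slowly and back off upward.

Call:
apply_moves(motion="0 0 0 0 0 0 0.7;0 0 0 0 0 0 0.65;0 0 0 0 0 0 0.6;0 0 0 0 0 0 0.5;0 0 0 0 0 0 0.4;0 0 0 0 0 0 0.3;0 0 0 0 0 0 0.2;0 0 0 0 0 0 0", force=20)

```text
clock: 46.4
tcp_pos: [470.4, 324.8, 83.3]
ee_rot: [-0.001, 0.998, 0.056, 0.001]
force: [-0.0, 0.8, 0.1]
opening: 78.2
grip_force: 0.0
```

Call:
apply_moves(motion="0 0 0 0 0 0 0;0 0 0 0 0 0 0;0 0 -0.01 0 0 0 0;0 0 -0.03 0 0 0 0;0 0 -0.06 0 0 0 0;0 0 -0.09 0 0 0 0;0 0 -0.13 0 0 0 0;0 0 -0.16 0 0 0 0")

```text
clock: 47.07
tcp_pos: [470.6, 324.6, 247.3]
ee_rot: [-0.001, 0.998, 0.056, 0.002]
force: [0.2, 0.3, 0.8]
opening: 85.4
grip_force: 0.0
```

Call:
apply_moves(motion="0 0.02 -0.03 0 0 0 0;0 0.05 -0.05 0 0 0 0;0 0.08 -0.07 0 0 0 0;0 0.11 -0.08 0 0 0 0;0 0.14 -0.08 0 0 0 0;0 0.16 -0.08 0 0 0 0;0 0.16 -0.08 0 0 0 0;0 0.16 -0.08 0 0 0 0")

```text
clock: 47.73
tcp_pos: [488.0, 164.4, 324.3]
ee_rot: [-0.001, 0.998, 0.055, 0.001]
force: [0.3, 0.5, -0.3]
opening: 85.4
grip_force: 0.0
```

Run:
```python
from k import *
S=snap("scene","s14");T=snap("top","t14");a,b=load("scene0"),load("top0");s6=load("scene6");t6=load("top6")
o=([5,150,120],[18,255,255])
for n,v,w in(("now",S,T),("start",a,b)):
    for r in blobs(v,*o,(345,245,412,300),60)+blobs(w,*o,(110,205,160,280),60): print(n,r[0],r[1],r[2])
for n,v in(("s6",s6),("now",S)):
    for lo,hi in(([0,150,60],[4,255,255]),([22,120,80],[32,255,255])):
        for r in blobs(v,lo,hi,(225,145,275,190),10): print(n,r[0],r[1],r[2])
for n,v,w in(("top",T,b),("scene",S,a)):
    d=(np.abs(v["image"].astype(int)-w["image"]).max(2)>60).astype(np.uint8)
    _,_,st,c=cv2.connectedComponentsWithStats(d)
    print(n,[(c[i].round().tolist(),int(st[i][4])) for i in range(1,len(st)) if st[i][4]>40])
go()
```

```text
now [381.5 270.3] [357 245  55  46] 549
now [141.2 265.1] [134 254  14  19] 142
start [384.9 269. ] [357 245  55  46] 423
start [138.3 241.7] [131 214  17  60] 576
s6 [272.5 170.6] [271 168   4   6] 19
s6 [245.  173.3] [241 169   8  11] 39
s6 [264.2 164. ] [260 160   8  10] 44
s6 [226.1 180.1] [225 169   4  21] 60
now [272.5 170.5] [271 168   4   6] 20
now [245.  173.3] [241 169   8  11] 39
now [263.8 163.6] [258 159  10  11] 48
now [226.1 180.1] [225 169   4  21] 60
top [([262.0, 171.0], 591), ([86.0, 273.0], 16589), ([352.0, 222.0], 110), ([378.0, 244.0], 644), ([350.0, 244.0], 56), ([211.0, 368.0], 297), ([155.0, 398.0], 174), ([8.0, 408.0], 342), ([178.0, 407.0], 63)]
scene [([354.0, 6.0], 89), ([482.0, 15.0], 379), ([533.0, 31.0], 1584), ([327.0, 44.0], 421), ([366.0, 46.0], 438), ([452.0, 88.0], 729), ([343.0, 118.0], 2459), ([489.0, 131.0], 319), ([459.0, 153.0], 477), ([396.0, 156.0], 55), ([253.0, 169.0], 320), ([505.0, 218.0], 1045), ([257.0, 190.0], 66), ([240.0, 242.0], 863), ([511.0, 322.0], 10724), ([419.0, 220.0], 121), ([367.0, 277.0], 88), ([553.0, 314.0], 248), ([383.0, 360.0], 2740)]
t 47.8333 q [ 0.7  0.  -0.2 -0.  -1.3  1. ] p [488.  165.7 323.7] F [0.1 0.2 0.6] op 85.0 0.0
```

```bash
python3 -c "
from cell import job
print(job.close_job())"
```

```text
the job is handed in; nothing more can be done
None
```

I handed the job in at about 48 s: the sleeve is in the cradle, the probe was pressed on the disc, then red, then yellow, and it is back level in its rest. The closing images and force readings agree with all of this, but no verdict was returned.

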